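# Prop the parts washer's lid open on its rod

### The job

The parts in the grey parts washer on the bench are clean and have to dry, so prop its lid open: raise the lid by its knob until it stands by itself, swing the prop rod up out of its rest in the tub, and ease the lid back down so that the rod's ball tip finds the hole in the socket plate under the lid. Then press the lid firmly down on the rod until the tip is fully home, and leave it standing there. Never let the lid fall, do not press so hard that the thin rod bends, and leave the washed parts and the things round the washer where they lie.

Things in the scene. Friction and masses are not known exactly. Their poses are not given: they have to be found in the camera images.
- washer: Bench parts washer, fixed to the bench: an open tub of grey sheet steel, 210 (x, front to back) x 220 (y) x 84 mm high, walls 3 mm, a wire rack inside 24 mm above the bench. Origin: centre of its underside; x points to its back (hinge side), y to its left, z up. It may be turned up to 0.3 rad.
- lid_hinge (a point): Middle of the lid's hinge line at the back of the tub, 93 mm behind the washer's origin and 85 mm up; the hinge runs along the washer's y. Fixed.
- lid (a joint): Opening of the lid, rad: 0 shut (level), growing as the front edge rises, stop at 1.40. Lid 0.71 to 0.89 kg, centre of mass 105 mm from the hinge. Its stiff hinges (0.23 N m friction) surely hold it above 1.31; lower, it may fall shut unless the rod carries it. Propped it stands at 0.98 to 1.05; some 0.06 higher with the ball on the plate's face beside the hole.
- lid_panel: The lid: flat grey sheet, 210 x 228 mm, 2.5 mm thick with a 13 mm hem. Origin on the hinge line at its middle; it turns with the lid, and shut its axes are the washer's (it then reaches from x = +7 to -203 mm). More than 18 N between lid and rod bends the rod; a firm press is 7 to 14 N there.
- socket_face (a point): Point of the lid at x = -140, y = -45, z = 0 mm in the lid's frame, on the face of the steel socket plate screwed under it (74 x 46 mm, 8 thick, reaching 46 mm from its hole to the hinge side and 28 to the front). The plate's one hole, 13 mm along x by 16 along y and 8 deep, closed behind by the lid's sheet, is set through slots, anew on each machine: its centre lies up to 12.5 mm from this point along x, unmeasured.
- lid_knob (a point): Middle of the black round knob on top of the lid near the front edge: cylinder 25 mm in diameter, 28 mm tall, this point 27 mm above the lid's top face; grip it across washer y. At x = -160, y = 0, z = +37.5 mm in the lid's frame; this point's axes are the lid's. With the lid at its stop the knob points to the back, 249 mm above the bench.
- rod (a joint): Angle of the prop rod about its pivot, rad: near 0 it lies level in its rest in the tub, pointing to the back; grows as the tip swings up (end 1.35). The pivot is stiff (0.045 N m), so the rod stays where it is left. With the ball in the hole it reads 0.79 to 0.96, as the plate is set.
- rod_pivot (a point): The rod's pivot on the tub's front wall, 90 mm in front of the washer's origin, y = -45 mm, 72 mm up; axis along the washer's y. Fixed. A rubber bush in it lets the rod give a few mm sideways and brings it back.
- rod_shaft: The prop rod: steel wire 7 mm thick, last 22 mm bent 18 degrees down. Origin at the pivot, x along the rod to the ball, z up when it lies level. Left at 0.70 to 0.76 rad, the ball meets the plate between its hinge end and the nearest hole; a lid pressed on it by 3 to 5 N makes it slide (friction 0.1) from the hinge, the rod rising by itself, till it drops in. Left too high it slides past.
- rod_grip (a point): Middle of the black rubber sleeve on the rod, 11 mm in diameter and 46 mm long, 85 mm from the pivot: the place to take the rod, across washer y. The nearest tub wall is 60 mm to its right; the rack is 50 mm below.
- rod_tip (a point): Centre of the white ball, 10 mm in diameter, at the end of the rod, 174 mm from the pivot. In the lid's frame its z is -5 mm when it touches the plate's face and +3 mm when it is fully home in the hole (42.5 and 34.5 mm below the knob point).
- brake_pad: Washed brake pad lying on the rack at the left in the tub, 50 x 128 x 16 mm; leave it alone.
- bearing: Washed ball bearing lying on the rack, 52 mm in diameter and 15 mm high; leave it alone.
- plug_box: Small red carton on the bench at the left of the washer, 52 x 100 x 28 mm; bystander.
- oil_filter: Orange oil filter standing behind at the left, 72 mm in diameter, 88 mm high; bystander.
- relay: Black cube relay standing at the left of the washer, 26 x 26 x 34 mm; bystander.
- mask_tape: Roll of cream masking tape lying at the front left, 100 mm in diameter, 25 mm high; bystander.

How it is judged:
On the way, in this order (a step that is already met when the one before it is completed fails the run):
1. the lid is raised to its stop (opening above 1.31 rad, where its stiff hinges hold it) (value of joint lid above 1.31 rad), for 0.3 s.
2. the prop rod is swung up off its rest (rod above 0.55 rad) while the lid still stands open (value of joint rod above 0.55 rad and value of joint lid above 1.25 rad), for 0.2 s.
3. the ball tip is home in the socket hole (within 3 mm of its floor) and the lid is pressed on the rod with at least 6 N (z of rod_tip in the frame of lid_knob above -0.0375 m and x of rod_tip in the frame of lid_knob between 0.004 and 0.036 m and contact force between rod_shaft and lid_panel above 6 N), for 0.1 s.
At the end, for the whole second after the job is handed in: The lid stands still on the prop rod: the rod's ball is in the hole of the socket plate, within 3 mm of its floor, and the rod carries the lid (more than 0.3 N between them) (z of rod_tip in the frame of lid_knob above -0.0375 m and x of rod_tip in the frame of lid_knob between 0.004 and 0.036 m and contact force between rod_shaft and lid_panel above 0.3 N and velocity of joint lid between -0.03 and 0.03 rad/s); the robot touches nothing.
It fails at once if the rod is bent: more than 18 N between the lid and the rod (contact force between rod_shaft and lid_panel above 18 N).
It fails at once if the lid is let fall (it closes faster than 1.2 rad/s) (velocity of joint lid below -1.2 rad/s).
It fails at once if a washed part or a thing beside the washer is shifted by more than 20 mm (distance of any of brake_pad, bearing, plug_box, oil_filter, relay, mask_tape from where it was at the start of the episode above 0.02 m).
It also fails if it takes over 72 s, if anything falls off the work surface, if the arm or the gripper's body presses on something with over 40 N, if the wrist force passes 120 N, or if a joint passes its speed limit or range.

### The arm

A 6-joint arm with a two-finger parallel gripper is mounted at the origin on a cart in front of the work surface, level with it; the furniture and walls round the work are solid. World frame = base frame: x ahead of the robot, y to its left, z up, the work surface at z = 0. Lengths are in m, angles in rad, forces in N, time in s.
With the tool pointing down it reaches from about 0.3 to 0.95 m from the base axis. Payload 3.1 kg.
Tool frame: the origin (TCP) lies midway between the tips of the shut fingers; the grasp point (between the pads) lies 19 mm behind it; z points along the fingers, y is the line along which they close (so a half turn about z gives the same grasp; the last joint's range is limited). The gripper opens to 85 mm and grips with 20 to 120 N. Pads are 22 mm wide; open, the fingers measure 114 mm over their backs; the gripper's body (76 mm by 85 mm) begins 54 mm behind the grasp point. The pads swing forward as they close: fully open they stand 13 mm farther back than shut.
Start: joints at [1.057, 0.308, 1.634, -0, 1.2, -0.07], TCP at [0.268, 0.564, 0.231] pointing down, gripper open.
Joint ranges: [-3.06, 3.06], [-0.79, 1.96], [0.05, 2.63], [-1.19, 4.34], [0.05, 2.64], [-2.94, 2.94]. Speed limits (rad/s): [2.79, 2.79, 3.14, 3.14, 3.14, 3.14].

### API

Orientations are given as a 3x3 rotation matrix whose columns are the frame's x, y, z axes.
In Python, from bench import bot gives the robot as it stands.
- The arm moves only by the tool send_rows, never from a script. Its argument "increments" is a list that holds one entry, the list of rows, each a list of 6 numbers: the shift along the tool's x, y, z in m, then the turn, a rotation vector about the tool's x, y, z in degrees. A call has 1 to 8 rows; each row is the pose to reach, as a shift and turn from the pose commanded when the call began, along the tool's axes at that moment; what a row does not reach only later rows make up. A row lasts 1/10 s, in which the tool goes at most 50 mm and 8.59 degrees, less where a joint would pass 70% of its speed; a pose out of reach is approached as far as the arm can. A call with a gripper value outside its range is refused whole. "grip" is the finger opening in m, from 0 to 0.0854, set as the call begins (left out, the last holds). The fingers move at their own pace and stop on an object; "force" is the grip in N (left out, the last holds). Time passes only in rows, so rows that repeat a pose let the fingers close. It gives the time, the measured TCP pose, the force, the opening and the grip force at its end, in the units of the state.
- bot.sense(): the state, without advancing time (a new reading comes with each control period).
- bot.read_camera(name): name is "scene" or "top" or "wrist"; returns a dict with "frame" (400x640x3 uint8, blue, green, red), "range_z" (400x640 float32, m along the optical axis (not along the pixel's ray), 0 where there is no reading), "fovy" (degrees; the focal length in pixels is half the picture's height over the tangent of half this angle, whatever the lens; pixels are square), "cx", "cy" (the principal point, pixels), "rvec" (rotation vector, rad) and "tvec" (3), from world to camera coordinates, as OpenCV has them. Camera axes: x right, y down, z forward; pixel columns grow to the right and rows downward; lengths in m; the calibration is good to about 2 mm. A picture is of the moment at which its call begins.
- bot.sign_off(): hands the job in; it is judged then, once.
The state is a dict: "clock": time; "qpos": joint angles; "joint_vel": joint speeds; "tau": joint torques, N m; "position": TCP position; "tcp_rot": TCP orientation; "wrist_force": force on the tool from outside, world axes, zero at the start; "ft_torque": the same for the moment, N m; "gripper_width": opening from 0.0 (shut) to 1.0 (fully open); "grip_force": force on a finger pad.
Only numpy, scipy, OpenCV 4.12 (cv2) and the standard library are available. Lean on these libraries where they do the work, as an engineer would, in place of code of your own. Each camera call takes 0.05 s, during which the arm holds its last target. There are 200 camera calls.

## Working session

There is one attempt and no reset: what is moved stays moved. The work goes in short steps, Python scripts to look and compute and a tool call to move; the robot and the scene stay as the last step left them, time stands still between calls to the robot, and variables do not carry over. Pictures are saved under pics/ and viewed, at most 10 in all, crops included, and the job is handed in when it is done.

Besides the shell and the picture viewer there is one more tool, called as name([rows], argument=value, ...), one row to a line, values as JSON. send_rows: Moves the arm, as the interface text tells. Its arguments: {"type":"object","properties":{"increments":{"type":"array"},"grip":{"type":"number"},"force":{"type":"number"}},"required":["increments"]}

```bash
mkdir -p pics; ls
cat > h.py <<'E'
import numpy as np, cv2
from bench import bot
def cam(n):
    d=bot.read_camera(n); R=cv2.Rodrigues(np.array(d["rvec"],float))[0]; t=np.array(d["tvec"],float).ravel()
    f=200/np.tan(np.radians(d["fovy"])/2); return d,R,t,f
def cloud(c):
    d,R,t,f=c; z=d["range_z"]; v,u=np.mgrid[:400,:640]
    P=np.stack([(u-d["cx"])/f*z,(v-d["cy"])/f*z,z],-1)
    W=(P-t)@R; W[z==0]=np.nan; return W
def proj(c,p):
    d,R,t,f=c; q=R@np.array(p)+t; return q[:2]/q[2]*f+[d["cx"],d["cy"]]
E
python3 - <<'E'
from h import *
a=cam("top");b=cam("scene")
cv2.imwrite("pics/top.png",a[0]["frame"]);cv2.imwrite("pics/scene.png",b[0]["frame"])
for c in(a,b):
    print(-c[1].T@c[2],c[1][2],c[3],c[0]["cx"],c[0]["cy"])
s=bot.sense();print(s)
E
```

```text
pics
[0.50918574 0.08095951 1.02664085] [ 0.11009063  0.00562138 -0.99390566] 508.27357253411753 326.21797480179225 206.5370757915265
[1.41082372 0.00591377 0.57687359] [-0.86039227  0.0990921  -0.49990589] 486.5392295842931 314.9590219112959 203.59964525521718
{'clock': 0.1, 'qpos': array([ 1.05730050e+00,  3.08929165e-01,  1.63505143e+00, -3.34149819e-06,
        1.19970052e+00, -6.96575537e-02]), 'joint_vel': array([-0.00039678, -0.00470857, -0.00348734, -0.00057393, -0.00042959,
        0.00013517]), 'tau': array([-2.07122475e-04, -4.16406476e+01, -2.77645183e+01,  3.58980941e-06,
        3.96115734e-03,  1.84051464e-05]), 'position': array([0.26801705, 0.56379557, 0.23015865]), 'tcp_rot': array([[-9.03110579e-01,  4.29406841e-01, -1.02319338e-03],
       [ 4.29408036e-01,  9.03108755e-01, -1.82064925e-03],
       [ 1.42255661e-04, -2.08361506e-03, -9.99997819e-01]]), 'wrist_force': array([-0.0024713 , -0.09809974,  0.54121598]), 'ft_torque': array([-0.04033809,  0.02065518, -0.0231062 ]), 'grip_force': 0.0, 'gripper_width': 0.9990643663701821}
```

View pics/top.png

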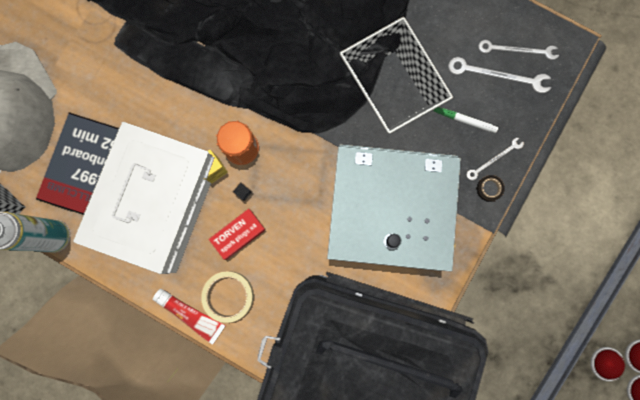

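View pics/scene.png

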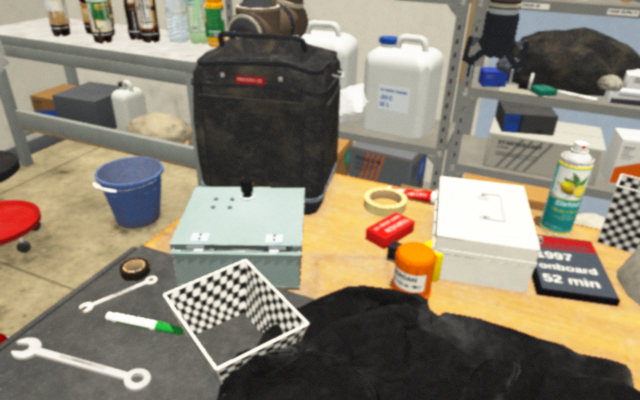

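The top view shows the lid at about (395,208) px, hinges at (364,158) and (433,164), and the knob at (393,241). A big black bag stands in front of it, around (385,340). The scene view shows the washer from behind at about (240,235).

Run:
```python
from h import *
a=cam("top");W=cloud(a)
fr=a[0]["frame"].astype(int)
for n,p in dict(lidc=(395,208),knob=(393,241),bagc=(385,340),bagTL=(330,285),bagR=(470,330),bagtop=(390,290),bl=(270,350),hinge=(364,158),cloth=(330,120),bask=(395,20),filt=(237,140)).items(): print(n,W[p[1],p[0]].round(3))
print("tcp px",proj(a,[.268,.564,.231]),"base",proj(a,[0,0,0]))
z=W[...,2]
m=((abs(z-.0865)<.012)).astype(np.uint8); m[:, :315]=0; m[:130]=0;m[290:]=0;m[:,480:]=0
n,l,s,c=cv2.connectedComponentsWithStats(m); k=1+np.argmax(s[1:,4]); q=W[l==k]
print(s[k],np.median(q[:,2]))
r=cv2.minAreaRect(q[:,:2].astype(np.float32)); print(r); print(cv2.boxPoints(r))
# bag
bm=(z>.03)&(np.mgrid[:400,:640][0]>270)&(np.mgrid[:400,:640][1]>250)&(np.mgrid[:400,:640][1]<500)
q=W[bm];print("bag",np.nanmin(q,0),np.nanmax(q,0)); 
for x in np.arange(.1,.35,.02):
    g=q[abs(q[:,0]-x)<.01]; print(round(x,2),len(g),g.min(0)[1:].round(3) if len(g) else'',g.max(0)[1:].round(3) if len(g) else '')
# knob: dark pix on the lid
km=(fr.max(2)<60)&(z>.1)&(z<.16)&(np.mgrid[:400,:640][0]<260)&(np.mgrid[:400,:640][1]>340)&(np.mgrid[:400,:640][1]<450)
q=W[km];print("knob",km.sum(),np.median(q,0),q.min(0),q.max(0))
```

```text
lidc [ 0.609 -0.04   0.096]
knob [ 0.546 -0.03   0.138]
bagc [0.408 0.009 0.344]
bagTL [0.478 0.08  0.294]
bagR [ 0.413 -0.118  0.29 ]
bagtop [ 0.455 -0.039 -0.   ]
bl [ 0.339  0.2   -0.003]
hinge [0.702 0.016 0.1  ]
cloth [0.796 0.078 0.026]
bask [ 0.991 -0.053  0.057]
filt [0.74  0.254 0.089]
tcp px [ 10.37115104 425.51533117] base [373.8936206  532.70841278]
[  328   144   133   127 13039] 0.09581553584907469
((0.613730251789093, -0.03983716666698456), (0.22835582494735718, 0.21814897656440735), 83.93365478515625)
[[ 0.4932002  -0.14184871]
 [ 0.71012765 -0.1649027 ]
 [ 0.7342603   0.06217438]
 [ 0.51733285  0.08522837]]
bag [ 0.31847312 -0.14211749  0.04714313] [0.4970067  0.18430936 0.38412118]
0.1 0  
0.12 0  
0.14 0  
0.16 0  
0.18 0  
0.2 0  
0.22 0  
0.24 0  
0.26 0  
0.28 0  
0.3 0  
0.32 521 [-0.102  0.283] [0.184 0.333]
0.34 3248 [-0.115  0.282] [0.18  0.374]
knob 26 [ 0.54113854 -0.02433013  0.13547306] [ 0.53767937 -0.04086576  0.12150967] [ 0.55168121 -0.02040823  0.13947667]
```

Run:
```python
from h import *
a=cam("top");W=cloud(a);z=W[...,2]
v,u=np.mgrid[:400,:640]
km=(z>.128)&(v<260)&(u>340)&(u<450)&(v>215)
q=W[km];print("knob",km.sum(),np.median(q,0),q.min(0),q.max(0),cv2.minEnclosingCircle(q[:,:2].astype(np.float32)))
yaw=-.106
for lo in(.09,.093):
  m=(abs(z-.0955)<.0955-lo)&(u>315)&(u<480)&(v>130)&(v<290)
  m=cv2.morphologyEx(m.astype(np.uint8),cv2.MORPH_OPEN,np.ones((5,5)))
  q=W[m>0];r=cv2.minAreaRect(q[:,:2].astype(np.float32));print(lo,r)
  # edges by lines fit
  th=yaw
  for it in range(3):
    e=np.array([[np.cos(th),np.sin(th)],[-np.sin(th),np.cos(th)]]); L=(q[:,:2]-[.6137,-.0398])@e.T
    bx=[];
    for yb in np.arange(-.1,.1,.01):
        g=L[abs(L[:,1]-yb)<.005]; bx.append((yb,g[:,0].min(),g[:,0].max()))
    bx=np.array(bx); s=[np.polyfit(bx[:,0],bx[:,i],1) for i in(1,2)]
    by=np.array([(xb,L[abs(L[:,0]-xb)<.005][:,1].min(),L[abs(L[:,0]-xb)<.005][:,1].max()) for xb in np.arange(-.09,.09,.01)])
    t=[np.polyfit(by[:,0],by[:,i],1) for i in(1,2)]
    th+=(t[0][0]+t[1][0]-s[0][0]-s[1][0])/4
  print(th,s,t)
b=cam("scene");X=cloud(b)
A=np.concatenate([W.reshape(-1,3),X.reshape(-1,3)]);
A=A[(A[:,0]<.53)&(A[:,0]>.2)&(A[:,1]>-.25)&(A[:,1]<.25)&(A[:,2]>.15)&(A[:,2]<.6)]
print("y-bin: xmax,zmax,n by x<.53")
for y in np.arange(-.22,.24,.04):
  g=A[abs(A[:,1]-y)<.02]
  print(round(y,2),len(g),*(f"z{zz:.2f}:{np.percentile(h[:,0],98):.3f}" for zz in np.arange(.16,.42,.03) if len(h:=g[abs(g[:,2]-zz)<.015])>5), g[:,2].max().round(3) if len(g) else '', g[:,0].min().round(3) if len(g) else '')
```

```text
knob 160 [ 0.54806431 -0.03204989  0.13646505] [ 0.53600561 -0.04492132  0.12850965] [ 0.55887162 -0.02040059  0.14189959] ((0.5475481152534485, -0.032565295696258545), 0.012498591095209122)
0.09 ((0.6098068356513977, -0.039660774171352386), (0.22879643738269806, 0.21031293272972107), 83.9139404296875)
-0.10583277056210402 [array([ 0.00188245, -0.10863359]), array([-0.00346223,  0.10030357])] [array([-0.00329056, -0.11348617]), array([0.00171081, 0.11378604])]
0.093 ((0.6080864667892456, -0.04753892868757248), (0.20633794367313385, 0.20700325071811676), 84.72064971923828)
-0.09009702609495691 [array([ 0.18853939, -0.08205133]), array([0.02850103, 0.06380702])] [array([ 0.23768659, -0.08542306]), array([-0.14239181,  0.06754682])]
y-bin: xmax,zmax,n by x<.53
-0.22 0  
-0.18 0  
-0.14 981 z0.16:0.424 z0.19:0.425 z0.22:0.426 z0.25:0.431 z0.28:0.429 z0.31:0.424 z0.34:0.398 0.332 0.358
-0.1 4146 z0.16:0.436 z0.19:0.437 z0.22:0.437 z0.25:0.441 z0.28:0.441 z0.31:0.425 z0.34:0.415 z0.37:0.356 0.377 0.27
-0.06 5225 z0.16:0.450 z0.19:0.450 z0.22:0.450 z0.25:0.455 z0.28:0.454 z0.31:0.442 z0.34:0.429 z0.37:0.372 0.384 0.221
-0.02 5458 z0.16:0.463 z0.19:0.463 z0.22:0.463 z0.25:0.468 z0.28:0.467 z0.31:0.455 z0.34:0.442 z0.37:0.385 0.384 0.248
0.02 5773 z0.16:0.476 z0.19:0.476 z0.22:0.476 z0.25:0.481 z0.28:0.480 z0.31:0.464 z0.34:0.453 z0.37:0.398 0.384 0.254
0.06 6091 z0.16:0.490 z0.19:0.490 z0.22:0.490 z0.25:0.494 z0.28:0.493 z0.31:0.473 z0.34:0.466 z0.37:0.411 0.384 0.27
0.1 5948 z0.16:0.489 z0.19:0.490 z0.22:0.490 z0.25:0.495 z0.28:0.494 z0.31:0.480 z0.34:0.472 z0.37:0.413 0.38 0.261
0.14 4038 z0.16:0.483 z0.19:0.482 z0.22:0.481 z0.25:0.478 z0.28:0.481 z0.31:0.471 z0.34:0.451 0.336 0.264
0.18 973 z0.16:0.383 z0.19:0.387 z0.22:0.384 z0.25:0.388 z0.28:0.391 z0.31:0.407 z0.34:0.390 0.328 0.278
0.22 0
```

Fit: washer origin (.615,-.040), yaw -.106, with the lid centre, knob and sizes all agreeing. The bag is up to .38 m high in front, so I'll go over it. I'm raising the arm first.

```bash
cat >> h.py <<'E'
from scipy.spatial.transform import Rotation as Ro
O=np.array([.6146,-.0399,0]); ex=np.array([.9944,-.1058,0]); ey=np.array([.1058,.9944,0]); ez=np.array([0,0,1.])
HI=O+.093*ex+.085*ez
def wash(x,y,z): return O+x*ex+y*ey+z*ez
def lidp(th,x,y,z):  # lid frame point -> world
    return HI-x*(-np.cos(th)*ex+np.sin(th)*ez)+y*ey+z*(np.sin(th)*ex+np.cos(th)*ez)
def ori(al):   # tool leaning: hand to washer's back by al
    z=-np.sin(al)*ex-np.cos(al)*ez; return np.stack([np.cross(ey,z),ey,z],1)
def inc(p,R,s=None):
    s=s or bot.sense(); R0=s["tcp_rot"]
    d=R0.T@(np.array(p)-s["position"]); r=np.degrees(Ro.from_matrix(R0.T@R).as_rotvec())
    return np.r_[d.round(4),r.round(2)]
def st():
    s=bot.sense();print("t",s["clock"],"q",s["qpos"].round(3),"p",s["position"].round(4),"z",s["tcp_rot"][:,2].round(3),"F",s["wrist_force"].round(2),"w",round(s["gripper_width"]*85.4,1),"gf",round(s["grip_force"],1))
    return s
E
sed -n 1,3p h.py; python3 -c "
from h import *
print(inc([.6,-.03,.47],ori(.3)))"
```

```text
import numpy as np, cv2
from bench import bot
def cam(n):
[ -0.5548  -0.3943  -0.2389   2.84    17.01   -19.22  ]
```

send_rows([
  [[0, 0, -0.05, 0, 0, 0], [0, 0, -0.1, 0, 0, 0], [0, 0, -0.15, 0, 0, 0], [0, 0, -0.2, 0, 0, 0], [0, 0, -0.24, 0, 0, 0], [0, 0, -0.24, 0, 0, 0]],
])

```text
clock: 0.85
position: [0.2694, 0.5664, 0.4804]
tcp_rot: [[-0.903, 0.429, 0.007], [0.429, 0.903, 0.013], [-0.001, 0.015, -1.0]]
wrist_force: [0.5, 0.0, 0.2]
gripper_width: 1.004
grip_force: 0.0
```

```bash
python3 -c "
from h import *
st();print(inc([.6,-.03,.47],ori(.3)))"
```

```text
t 0.85 q [ 1.057  0.195  1.287  0.     1.645 -0.07 ] p [0.2694 0.5664 0.4804] z [ 0.007  0.013 -1.   ] F [0.46 0.01 0.2 ] w 85.7 gf 0.0
[-5.546e-01 -3.968e-01  5.100e-03  3.730e+00  1.723e+01 -1.908e+01]
```

send_rows([
  [[-0.04, -0.028, 0, 0.3, 1.2, -1.4], [-0.08, -0.057, 0, 0.6, 2.5, -2.7], [-0.12, -0.085, 0, 0.8, 3.7, -4.1], [-0.16, -0.114, 0, 1.1, 5, -5.5], [-0.2, -0.142, 0, 1.3, 6.2, -6.8], [-0.24, -0.17, 0, 1.6, 7.5, -8.2], [-0.28, -0.2, 0, 1.9, 8.6, -9.5], [-0.28, -0.2, 0, 1.9, 8.6, -9.5]],
])

```text
clock: 1.65
position: [0.4382, 0.2583, 0.4697]
tcp_rot: [[-0.948, 0.281, -0.152], [0.281, 0.959, 0.019], [0.151, -0.024, -0.988]]
wrist_force: [-1.0, 1.5, 0.5]
gripper_width: 0.996
grip_force: 0.0
```

```bash
python3 -c "
from h import *
st();print(inc([.6,-.03,.47],ori(.3)))"
```

```text
t 1.65 q [ 0.399  0.038  1.487  0.078  1.749 -0.877] p [0.4382 0.2583 0.4697] z [-0.152  0.019 -0.988] F [-1.01  1.46  0.53] w 85.1 gf 0.0
[ -0.2344  -0.2312  -0.0304   0.93     8.34   -10.3   ]
```

send_rows([
  [[-0.035, -0.034, -0.002, 0.1, 1.2, -1.5], [-0.07, -0.07, -0.006, 0.2, 2.4, -3], [-0.105, -0.104, -0.012, 0.4, 3.6, -4.4], [-0.14, -0.138, -0.016, 0.5, 4.8, -6], [-0.175, -0.172, -0.022, 0.7, 6, -7.5], [-0.21, -0.206, -0.026, 0.8, 7.2, -9], [-0.234, -0.231, -0.03, 0.9, 8.3, -10.3], [-0.234, -0.231, -0.03, 0.9, 8.3, -10.3]],
])

```text
clock: 2.45
position: [0.601, -0.0264, 0.4667]
tcp_rot: [[-0.95, 0.102, -0.296], [0.097, 0.995, 0.033], [0.298, 0.003, -0.955]]
wrist_force: [-0.2, 1.4, -0.3]
gripper_width: 1.001
grip_force: 0.0
```

Run:
```python
from h import *
st()
from scipy.optimize import least_squares
D=[([1.057,.309,1.635,0,1.2],[.268,.5638,.2302]),([1.057,.195,1.287,0,1.645],[.2694,.5664,.4804]),([.399,.038,1.487,.078,1.749],[.4382,.2583,.4697])]
s=bot.sense();D.append((s["qpos"],s["position"]))
for q,p in D: 
  print(np.hypot(*p[:2]),np.arctan2(p[1],p[0])-q[0],q[1]+q[2]+q[4])
h=lidp(0,-.16,0,.0375);print(h,inc(h+ori(.3)[:,2]*-.06,ori(.3)),inc(h+ori(.3)[:,2]*.019,ori(.3)))
b=cam("scene");cv2.imwrite("pics/s2.png",b[0]["frame"])
```

```text
t 2.45 q [-1.160e-01  3.540e-01  1.142e+00 -1.000e-03  1.949e+00 -1.585e+00] p [ 0.601  -0.0264  0.4667] z [-0.296  0.033 -0.955] F [-0.17  1.36 -0.28] w 85.5 gf 0.0
0.6242551081088564 0.07006583150549406 3.144
0.6272043686072347 0.06982953110986712 3.127
0.5086630810271175 0.13363112813200595 3.274
0.6015945235862261 0.07172625992167393 3.444041523486776
[ 0.5479752 -0.0328114  0.1225   ] [-0.0526 -0.0127  0.2841  0.1    -0.14    0.25  ] [-0.0528 -0.0128  0.3631  0.1    -0.14    0.25  ]
```

View pics/s2.png

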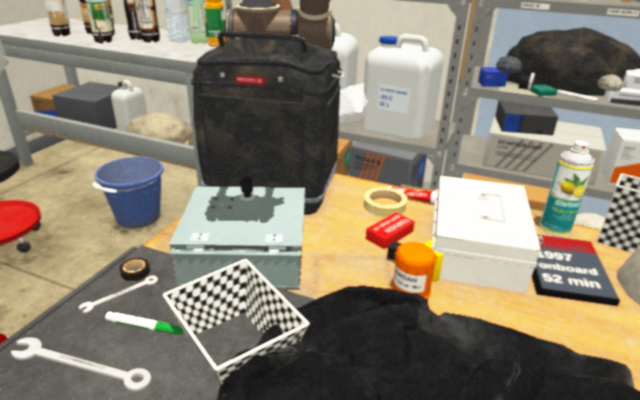

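The scene view shows only the shadow of the gripper on the lid at (245,205); the arm is above the frame. Next I'm fitting the arm lengths to check forearm clearance over the bag.

Run:
```python
from h import *
s=bot.sense();q=s["qpos"];p=s["position"]
D=[([1.057,.3089,1.635,0,1.1997],[.26802,.5638,.23016]),([1.057,.195,1.287,0,1.645],[.2694,.5664,.4804]),(q,p)]
A=[];B=[]
for q,p in D:
    a,b,c=q[1],q[1]+q[2],q[1]+q[2]+q[4]; r=np.sqrt(p[0]**2+p[1]**2-.0437**2)
    A+= [[np.sin(a),np.sin(b),np.sin(c),0],[np.cos(a),np.cos(b),np.cos(c),1]];B+=[r,p[2]]
A=np.array(A);B=np.array(B)
x,res,rk,sv=np.linalg.lstsq(A,B,rcond=None);print(x,(A@x-B).round(4),sv)
# also with elbow perpendicular offset
E=np.array([v for q,p in D for v in (np.cos(q[1]+q[2]),-np.sin(q[1]+q[2]))])
y,_,_,sv=np.linalg.lstsq(np.c_[A,E],B,rcond=None);print(y,(np.c_[A,E]@y-B).round(4),sv)
L1,L2,L3,h=x
def arm(pos,al):
    # pitch plane; tool z tilt al back(+x)
    r=np.hypot(pos[0],pos[1]); wr=r+np.sin(al)*L3; wz=pos[2]+np.cos(al)*L3
    dx,dz=wr,wz-h; d=np.hypot(dx,dz); el=np.arccos((L1**2+d*d-L2**2)/(2*L1*d)); a=np.arctan2(dx,dz)-el
    e=(L1*np.sin(a),h+L1*np.cos(a)); cl=min(np.hypot(0,0)+((e[1]+(wz-e[1])*(X-e[0])/(wr-e[0]))-Z)*np.cos(np.arctan2(e[1]-wz,wr-e[0])) for X,Z in((.34,.384),(.40,.384),(.455,.34),(.468,.29)) if X<wr)
    return "elbow",np.round(e,3),"wrist",np.round((wr,wz),3),"clear",round(cl,3)
for th,al in((0,0),(0,.3),(0,.5),(.5,.3),(1.4,.3),(1.4,0),(1.4,.6)):
    k=lidp(th,-.16,0,.0375)+ori(al)[:,2]*.019; print(th,al,*arm(k,al))
for al in(-.2,0,.2): print("rod",al,*arm(wash(-.005,-.045,.072)+ori(al)[:,2]*.019,al))
```

```text
[0.4029729  0.54090499 0.26457648 0.30341436] [ 0.0029 -0.0046 -0.005   0.0018  0.0002  0.0028] [2.97546069 1.76205694 0.18166916 0.09373014]
[0.48039276 0.52681853 0.31660288 0.31499914 0.03633624] [ 0.      0.     -0.     -0.0002  0.      0.0001] [3.42224121 1.76622211 0.383409   0.1324186  0.06471027]
0 0 elbow [0.114 0.69 ] wrist [0.549 0.368] clear 0.076
0 0.3 elbow [0.177 0.665] wrist [0.622 0.357] clear 0.104
0 0.5 elbow [0.219 0.642] wrist [0.667 0.338] clear 0.112
0.5 0.3 elbow [0.173 0.667] wrist [0.659 0.429] clear 0.155
1.4 0.3 elbow [0.265 0.607] wrist [0.791 0.484] clear 0.186
1.4 0 elbow [0.201 0.653] wrist [0.719 0.495] clear 0.199
1.4 0.6 elbow [0.324 0.543] wrist [0.857 0.452] clear 0.144
rod -0.2 elbow [0.159 0.674] wrist [0.562 0.313] clear 0.051
rod 0 elbow [0.191 0.658] wrist [0.611 0.318] clear 0.081
rod 0.2 elbow [0.226 0.637] wrist [0.659 0.313] clear 0.098
```

send_rows([
  [[-0.03, -0.0127, 0.03, 0, 0, 0.2], [-0.0526, -0.0127, 0.07, 0, 0, 0.2], [-0.0526, -0.0127, 0.115, 0, 0, 0.2], [-0.0526, -0.0127, 0.16, 0, 0, 0.2], [-0.0526, -0.0127, 0.2, 0, 0, 0.2], [-0.0526, -0.0127, 0.24, 0, 0, 0.2], [-0.0526, -0.0127, 0.27, 0, 0, 0.2], [-0.0526, -0.0127, 0.27, 0, 0, 0.2]],
], grip=0.06, force=30)

```text
clock: 3.3
position: [0.5638, -0.0289, 0.1922]
tcp_rot: [[-0.948, 0.099, -0.303], [0.093, 0.995, 0.034], [0.305, 0.004, -0.952]]
wrist_force: [-0.9, -0.1, 0.7]
gripper_width: 0.705
grip_force: 0.0
```

Run:
```python
from h import *
st()
h=lidp(0,-.16,0,.0375);print(inc(h+ori(.3)[:,2]*.019,ori(.3)))
a=cam("wrist");cv2.imwrite("pics/w1.png",a[0]["frame"])
```

```text
t 3.3 q [-0.126  0.427  1.586 -0.004  1.438 -1.597] p [ 0.5638 -0.0289  0.1922] z [-0.303  0.034 -0.952] F [-0.86 -0.05  0.7 ] w 60.2 gf 0.0
[-0.0068 -0.0058  0.09    0.12   -0.57    0.44  ]
```

View pics/w1.png

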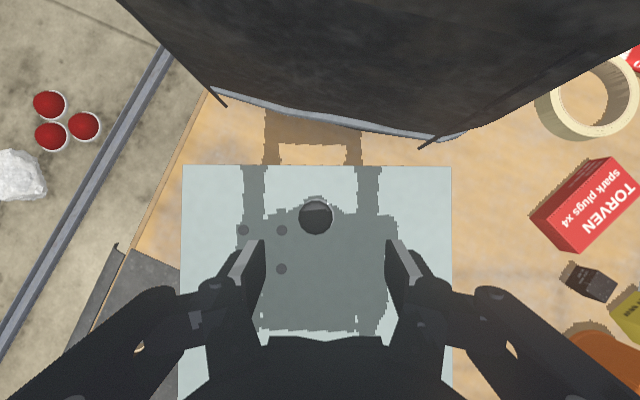

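The wrist view shows the knob at (316,217), between the fingers at columns 250 and 395. A small y shift is still needed, as computed.

send_rows([
  [[-0.0068, -0.0058, 0.03, 0, 0, 0.4], [-0.0068, -0.0058, 0.06, 0, 0, 0.4], [-0.0068, -0.0058, 0.08, 0, 0, 0.4], [-0.0068, -0.0058, 0.09, 0, 0, 0.4], [-0.0068, -0.0058, 0.09, 0, 0, 0.4]],
])

```text
clock: 3.85
position: [0.5491, -0.0345, 0.1092]
tcp_rot: [[-0.95, 0.107, -0.292], [0.102, 0.994, 0.033], [0.294, 0.002, -0.956]]
wrist_force: [0.1, 1.3, 0.4]
gripper_width: 0.704
grip_force: 0.0
```

send_rows([
  [[0, 0, 0, 0, 0, 0], [0, 0, 0, 0, 0, 0], [0, 0, 0, 0, 0, 0], [0, 0, 0, 0, 0, 0], [0, 0, 0, 0, 0, 0]],
], grip=0.0, force=30)

```text
clock: 4.35
position: [0.5507, -0.0341, 0.1106]
tcp_rot: [[-0.951, 0.108, -0.288], [0.103, 0.994, 0.035], [0.29, 0.003, -0.957]]
wrist_force: [1.8, 2.7, 5.8]
gripper_width: 0.284
grip_force: 30.7
```

Run:
```python
from h import *
s=st()
k0=lidp(0,-.16,0,.0375)
R=s["tcp_rot"]
print("off",R.T@(s["position"]-k0))
for th in np.arange(.1,1.45,.1):
    print(th.round(1),(R.T@(lidp(th,-.16,0,.0375)-k0)).round(4))
```

```text
t 4.35 q [-0.138  0.49   1.676 -0.006  1.271 -1.598] p [ 0.5507 -0.0341  0.1106] z [-0.288  0.035 -0.957] F [1.79 2.67 5.78] w 24.3 gf 30.7
off [-0.00620533 -0.00105145  0.01055642]
0.1 [ 0.0002  0.0001 -0.0164]
0.2 [-0.0012  0.0001 -0.0328]
0.3 [-0.0042  0.0002 -0.0489]
0.4 [-0.0088  0.0003 -0.0647]
0.5 [-0.015   0.0003 -0.0799]
0.6 [-0.0227  0.0004 -0.0944]
0.7 [-0.0317  0.0005 -0.1081]
0.8 [-0.0421  0.0005 -0.1209]
0.9 [-0.0538  0.0006 -0.1325]
1.0 [-0.0665  0.0007 -0.1429]
1.1 [-0.0802  0.0007 -0.1519]
1.2 [-0.0947  0.0008 -0.1596]
1.3 [-0.1099  0.0008 -0.1658]
1.4 [-0.1257  0.0008 -0.1704]
```

send_rows([
  [[0, 0, -0.008, 0, 0, 0], [0, 0, -0.016, 0, 0, 0], [-0.001, 0, -0.033, 0, 0, 0], [-0.004, 0, -0.049, 0, 0, 0], [-0.009, 0, -0.065, 0, 0, 0], [-0.015, 0, -0.08, 0, 0, 0], [-0.015, 0, -0.08, 0, 0, 0]],
])

```text
clock: 5.05
position: [0.5864, -0.038, 0.1805]
tcp_rot: [[-0.95, 0.107, -0.294], [0.102, 0.994, 0.035], [0.296, 0.004, -0.955]]
wrist_force: [0.6, 5.4, -5.0]
gripper_width: 0.28
grip_force: 30.1
```

```bash
cat >> h.py <<'E'
def lidang(off=0):
    """lid angle from TCP while gripping: grasp point 19-ish mm behind"""
    s=bot.sense(); g=s["position"]-.0125*s["tcp_rot"][:,2]-HI
    x,z=g@ex,g[2]; r=np.hypot(x,z); return np.arctan2(z,-x)-np.arctan2(.0375,.16), r
E
python3 - <<'E'
from h import *
s=st();print(lidang())
k0=lidp(.5,-.16,0,.0375)
for th in np.arange(.6,1.45,.1): print(th.round(1),(s["tcp_rot"].T@(lidp(th,-.16,0,.0375)-k0)).round(4))
E
```

```text
t 5.05 q [-0.136  0.475  1.54  -0.005  1.427 -1.598] p [ 0.5864 -0.038   0.1805] z [-0.294  0.035 -0.955] F [ 0.59  5.39 -5.01] w 23.9 gf 30.1
(np.float64(0.5100961975967573), np.float64(0.1592276047796662))
0.6 [-0.0076  0.0001 -0.0146]
0.7 [-0.0166  0.0001 -0.0283]
0.8 [-0.0269  0.0002 -0.0411]
0.9 [-0.0385  0.0002 -0.0528]
1.0 [-0.0511  0.0003 -0.0632]
1.1 [-0.0648  0.0003 -0.0724]
1.2 [-0.0793  0.0004 -0.0801]
1.3 [-0.0945  0.0004 -0.0864]
1.4 [-0.1102  0.0004 -0.0911]
```

send_rows([
  [[-0.008, 0, -0.015, 0, 0, 0], [-0.017, 0, -0.028, 0, 0, 0], [-0.027, 0, -0.041, 0, 0, 0], [-0.039, 0, -0.053, 0, 0, 0], [-0.051, 0, -0.063, 0, 0, 0], [-0.065, 0, -0.072, 0, 0, 0], [-0.079, 0, -0.08, 0, 0, 0], [-0.0945, 0, -0.086, 0, 0, 0]],
])

```text
clock: 5.85
position: [0.6994, -0.05, 0.233]
tcp_rot: [[-0.948, 0.107, -0.299], [0.101, 0.994, 0.036], [0.301, 0.004, -0.954]]
wrist_force: [-2.3, 5.3, -4.0]
gripper_width: 0.273
grip_force: 29.6
```

send_rows([
  [[-0.006, 0, -0.002, 0, 0, 0], [-0.012, 0, -0.004, 0, 0, 0], [-0.016, 0, -0.005, 0, 0, 0], [-0.016, 0, -0.005, 0, 0, 0], [-0.016, 0, -0.005, 0, 0, 0]],
])

```text
clock: 6.35
position: [0.7168, -0.0519, 0.2328]
tcp_rot: [[-0.949, 0.107, -0.296], [0.101, 0.994, 0.035], [0.298, 0.004, -0.954]]
wrist_force: [0.6, 4.6, -3.7]
gripper_width: 0.27
grip_force: 29.6
```

Run:
```python
from h import *
s=st();print(lidang())
k0=lidp(1.4,-.16,0,.0375);print(s["tcp_rot"].T@(s["position"]-k0))
b=cam("scene");W=cloud(b)
# lid plane from top face points
m=(W[...,2]>.13)&(W[...,2]<.29)&(W[...,0]>.6)&(W[...,0]<.8)&(abs(W[...,1]+.04)<.14)
q=W[m]; L=np.c_[(q-HI)@ex,(q-HI)@ey,q[:,2]-.085]
g=L[(abs(L[:,1])>.06)&(abs(L[:,1])<.105)]
print(len(g)); c=np.polyfit(g[:,2],g[:,0],1); r=g[:,0]-np.polyval(c,g[:,2]); g=g[abs(r)<.004]; c=np.polyfit(g[:,2],g[:,0],1)
print("lid angle",np.arctan2(1,-c[0]),c,len(g),g.max(0))
cv2.imwrite("pics/s3.png",b[0]["frame"])
```

```text
t 6.35 q [-0.131  0.689  1.102 -0.004  1.654 -1.595] p [ 0.7168 -0.0519  0.2328] z [-0.296  0.035 -0.954] F [ 0.61  4.62 -3.75] w 23.1 gf 29.6
(np.float64(1.4257350340804098), np.float64(0.16035046751197427))
[-0.0049777  -0.00114656  0.01542029]
4876
lid angle 1.3250458993947811 [-0.25082016  0.00896941] 4820 [0.00125323 0.10499087 0.20053537]
```

View pics/s3.png

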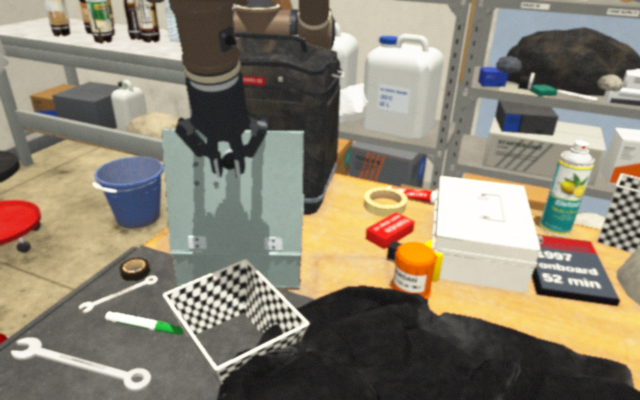

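The lid stands up at (235,210), gripped by the knob at (225,158), with the lid angle measured at about 1.33. I'll push on to the stop.

send_rows([
  [[-0.006, 0, -0.001, 0, 0, 0], [-0.012, 0, -0.002, 0, 0, 0], [-0.014, 0, -0.002, 0, 0, 0], [-0.014, 0, -0.002, 0, 0, 0], [-0.014, 0, -0.002, 0, 0, 0]],
])

```text
clock: 6.9
position: [0.7297, -0.0533, 0.2316]
tcp_rot: [[-0.948, 0.107, -0.299], [0.101, 0.994, 0.035], [0.301, 0.003, -0.954]]
wrist_force: [-3.2, 5.7, -1.7]
gripper_width: 0.27
grip_force: 29.6
```

```bash
cat >> h.py <<'E'
def lidcam(b):
    W=cloud(b)
    m=(W[...,2]>.12)&(W[...,2]<.29)&(W[...,0]>.53)&(W[...,0]<.8)&(abs(W[...,1]+.04)<.14)
    q=W[m]; L=np.c_[(q-HI)@ex,(q-HI)@ey,q[:,2]-.085]
    g=L[(abs(L[:,1])>.06)&(abs(L[:,1])<.105)]
    for i in range(4):
        c=np.polyfit(g[:,2],g[:,0],1); r=g[:,0]-np.polyval(c,g[:,2]); g=g[abs(r)<[.02,.008,.004,.004][i]]
    return np.arctan2(1,-c[0]),c,len(g),g.max(0)
E
python3 - <<'E'
from h import *
s=st();print(lidang())
print(lidcam(cam("scene")))
E
```

```text
t 6.9 q [-0.131  0.72   1.055 -0.004  1.672 -1.595] p [ 0.7297 -0.0533  0.2316] z [-0.299  0.035 -0.954] F [-3.2   5.68 -1.73] w 23.0 gf 29.6
(np.float64(1.5069876550542842), np.float64(0.16078126556081))
(np.float64(1.400998207089947), array([-0.171449  ,  0.00876176]), 5092, array([0.00547064, 0.10464406, 0.20332484]))
```

send_rows([
  [[0, 0, 0, 0, 0, 0], [0, 0, 0, 0, 0, 0], [0, 0, 0, 0, 0, 0], [0, 0, -0.02, 0, 0, 0], [0, 0, -0.06, 0, 0, 0], [0, 0, -0.1, 0, 0, 0], [0, 0, -0.14, 0, 0, 0], [0, 0, -0.14, 0, 0, 0]],
], grip=0.06)

```text
clock: 7.75
position: [0.7756, -0.0609, 0.3753]
tcp_rot: [[-0.954, 0.108, -0.279], [0.104, 0.994, 0.03], [0.28, -0.0, -0.96]]
wrist_force: [-0.1, -0.5, 0.7]
gripper_width: 0.705
grip_force: 0.0
```

Run:
```python
from h import *
s=st();b=cam("scene");print(lidcam(b))
a=cam("top");cv2.imwrite("pics/t3.png",cv2.resize(a[0]["frame"][120:300,300:500],None,fx=3,fy=3))
g=wash(-.005,-.045,.072);print(g)
R=ori(0)
print(inc(wash(-.02,-.045,.36),R))
```

```text
t 7.75 q [-0.132  0.779  0.679 -0.007  1.967 -1.596] p [ 0.7756 -0.0609  0.3753] z [-0.279  0.03  -0.96 ] F [-0.12 -0.5   0.7 ] w 60.2 gf 0.0
(np.float64(1.4011260164909005), array([-0.17131744,  0.00873851]), 5427, array([0.00564815, 0.10460462, 0.20363699]))
[ 0.604867 -0.084119  0.072   ]
[  0.1699  -0.0418   0.0606   0.05   -16.86    -0.12  ]
```

View pics/t3.png

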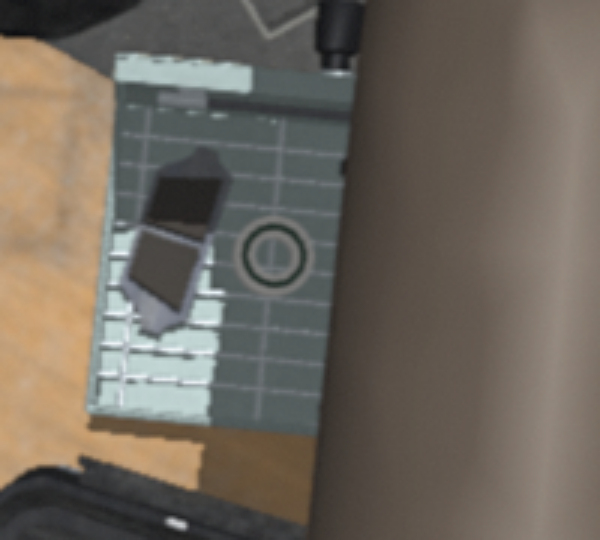

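The top view shows the brake pad at (175,240) and the bearing at (273,255) in the crop; the arm hides the rod. I'm moving above the rod with the tool vertical and will look with the wrist camera.

send_rows([
  [[0.03, -0.007, -0.005, 0, -3, 0], [0.06, -0.014, 0.0, 0, -6, 0], [0.09, -0.021, 0.01, 0, -9, 0], [0.12, -0.028, 0.025, 0, -12, 0], [0.15, -0.035, 0.04, 0, -15, 0], [0.17, -0.042, 0.06, 0, -17, 0], [0.17, -0.042, 0.06, 0, -17, 0]],
], grip=0.05)

```text
clock: 8.55
position: [0.581, -0.0815, 0.3533]
tcp_rot: [[-0.994, 0.109, -0.015], [0.109, 0.994, 0.003], [0.015, 0.002, -1.0]]
wrist_force: [-0.2, -0.5, -0.5]
gripper_width: 0.587
grip_force: 0.0
```

Run:
```python
from h import *
s=st()
a=cam("wrist");W=cloud(a);cv2.imwrite("pics/w2.png",a[0]["frame"]);np.save("w2.npy",W)
for n,p in dict(piv=(-.09,-.045,.072),grip=(-.005,-.045,.072),tip=(.08,-.045,.07)).items(): print(n,wash(*p).round(3),proj(a,wash(*p)).round(0))
R=ori(0); print(inc(wash(-.005,-.045,.11),R),inc(wash(-.005,-.045,.072-.017),R))
```

```text
t 8.55 q [-0.214  0.158  1.572  0.     1.427 -1.676] p [ 0.581  -0.0815  0.3533] z [-0.015  0.003 -1.   ] F [-0.18 -0.46 -0.5 ] w 50.1 gf 0.0
piv [ 0.52  -0.075  0.072] [325. 123.]
grip [ 0.605 -0.084  0.072] [326. 184.]
tip [ 0.689 -0.093  0.07 ] [326. 238.]
[-0.0228 -0.0006  0.2452  0.1    -0.56   -0.15  ] [-0.0234 -0.0007  0.3002  0.1    -0.56   -0.15  ]
```

View pics/w2.png

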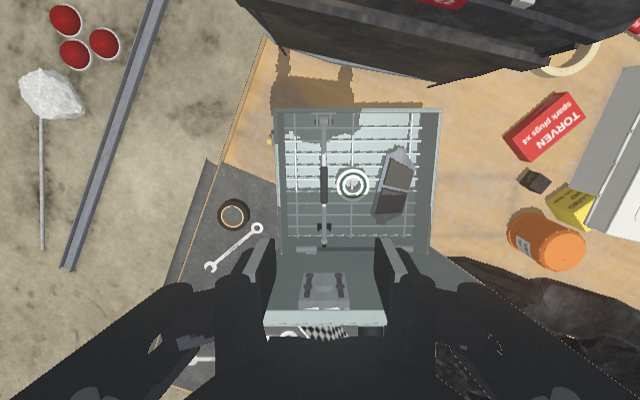

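The wrist view shows the rod along column 323, with its sleeve at (323,185), the bearing at (352,184), and the socket plate under the lid at (325,290). I'm taking the sleeve's position from the depth.

Run:
```python
from h import *
fr=cv2.imread("pics/w2.png").max(2);W=np.load("w2.npy")
v,u=np.mgrid[:400,:640]
m=(abs(u-323)<8)&(v>163)&(v<208)&(fr<70)&(W[...,2]>.055)&(W[...,2]<.09)
q=W[m]; L=np.c_[(q-O)@ex,(q-O)@ey,q[:,2]]; print(m.sum(),np.median(L,0),L.min(0),L.max(0))
for x in(-.02,-.01,0,.01): g=L[abs(L[:,0]-x)<.005]; print(x,np.median(g[:,1]),g[:,2].max()) if len(g) else 0
R=ori(-.06); z=R[:,2]
for d in(-.06,.017): print(inc(wash(-.015,-.045,.072)+z*d,R))
# socket plate pixels relative to lid frame
n=np.sin(1.4)*ex+np.cos(1.4)*ez; dd=-np.cos(1.4)*ex+np.sin(1.4)*ez
P=W-HI; lx=-(P@dd); ly=P@ey; lz=P@n
m=(v>262)&(v<315)&(u>295)&(u<355)&(lz<-.002)&(lz>-.02)
print(m.sum(), np.percentile(lz[m],[5,50,95]))
for s in np.arange(-.2,-.07,.01):
    k=m&(abs(lx-s)<.005); print(round(s,2),k.sum(),np.round([np.median(lz[k]),ly[k].min(),ly[k].max()],3) if k.sum() else '')
```

```text
return _methods._mean(a, axis=axis, dtype=dtype,
  ret = um.true_divide(
Traceback (most recent call last):
ValueError: zero-size array to reduction operation minimum which has no identity
```

Run:
```python
from h import *
fr=cv2.imread("pics/w2.png").max(2);W=np.load("w2.npy")
v,u=np.mgrid[:400,:640]
print(fr[185,314:334]); print(W[185,314:334,2].round(3))
L=np.c_[(W.reshape(-1,3)-O)@ex,(W.reshape(-1,3)-O)@ey,W.reshape(-1,3)[:,2]].reshape(400,640,3)
for r in(150,170,178,186,194,202,215,228): 
    uu=np.where((fr[r,314:334]<75))[0]+314; print(r,uu, L[r,uu].round(3)[len(uu)//2] if len(uu) else '')
R=ori(-.06); z=R[:,2]
for d in(-.06,.017): print(inc(wash(-.015,-.045,.072)+z*d,R))
```

```text
[212 213 213 212 214 221 112  74  80  84  86  84  75 101 216 217 215 215
 214 213]
[0.01  0.008 0.008 0.01  0.01  0.008 0.08  0.082 0.083 0.084 0.084 0.083
 0.082 0.081 0.008 0.011 0.008 0.007 0.009 0.008]
150 [] 
170 [] 
178 [] 
186 [] 
194 [] 
202 [322 324 326] [ 0.019 -0.047  0.084]
215 [] 
228 [317 318 319 320 321 327 328 329 330] [ 0.064 -0.052  0.068]
[-9.000e-03 -6.000e-04  2.235e-01  9.000e-02 -4.000e+00 -1.500e-01]
[-1.440e-02 -7.000e-04  3.003e-01  9.000e-02 -4.000e+00 -1.500e-01]
```

send_rows([
  [[-0.002, -0.002, 0.03, 0, -2, 0], [-0.005, -0.002, 0.07, 0, -4, 0], [-0.007, -0.002, 0.11, 0, -4, 0], [-0.008, -0.002, 0.15, 0, -4, 0], [-0.009, -0.002, 0.19, 0, -4, 0], [-0.009, -0.002, 0.22, 0, -4, 0], [-0.009, -0.002, 0.22, 0, -4, 0]],
], grip=0.04)

```text
clock: 9.3
position: [0.5938, -0.0837, 0.133]
tcp_rot: [[-0.993, 0.107, 0.056], [0.107, 0.994, -0.003], [-0.056, 0.003, -0.998]]
wrist_force: [-0.6, 0.3, -0.0]
gripper_width: 0.47
grip_force: 0.0
```

Run:
```python
from h import *
s=st(); R=ori(-.06); z=R[:,2]
print(inc(wash(-.015,-.0465,.077)+z*.017,R)); print(s["tau"].round(1))
```

```text
t 9.3 q [-0.217  0.338  1.812  0.011  0.936 -1.687] p [ 0.5938 -0.0837  0.133 ] z [ 0.056 -0.003 -0.998] F [-0.57  0.32 -0.01] w 40.2 gf 0.0
[ 0.002  -0.0009  0.073   0.14   -0.23   -0.09  ]
[ -0.1 -40.4 -26.2   0.   -0.7  -0. ]
```

send_rows([
  [[0.001, -0.001, 0.03, 0, 0, 0], [0.001, -0.001, 0.05, 0, 0, 0], [0.001, -0.001, 0.065, 0, 0, 0], [0.001, -0.001, 0.071, 0, 0, 0], [0.001, -0.001, 0.071, 0, 0, 0]],
])

```text
clock: 9.8
position: [0.6016, -0.086, 0.0684]
tcp_rot: [[-0.992, 0.107, 0.067], [0.107, 0.994, -0.006], [-0.067, 0.001, -0.998]]
wrist_force: [0.1, -0.1, 0.4]
gripper_width: 0.47
grip_force: 0.0
```

send_rows([
  [[0, 0, 0, 0, 0, 0], [0, 0, 0, 0, 0, 0], [0, 0, 0, 0, 0, 0], [0, 0, 0, 0, 0, 0], [0, 0, 0, 0, 0, 0]],
], grip=0.0, force=25)

```text
clock: 10.3
position: [0.6024, -0.086, 0.0694]
tcp_rot: [[-0.992, 0.108, 0.07], [0.108, 0.994, -0.006], [-0.07, 0.001, -0.998]]
wrist_force: [1.9, 0.6, 1.0]
gripper_width: 0.113
grip_force: 25.8
```

Run:
```python
from h import *
s=st(); R=s["tcp_rot"]; pv=wash(-.09,-.045,.072)
g=s["position"]-R[:,2]*.017; L=np.array([(g-O)@ex,(g-O)@ey,g[2]]); print(L)
r=g-pv; a0=np.arctan2(r[2],r@ex); rr=np.hypot(r[2],r@ex); print(a0,rr)
for a in np.arange(.1,.81,.1): 
    t=pv+rr*(np.cos(a)*ex+np.sin(a)*ez); t0=pv+rr*(np.cos(a0)*ex+np.sin(a0)*ez); print(a.round(2),(R.T@(t-t0)).round(4))
```

```text
t 10.3 q [-0.218  0.436  1.83   0.013  0.806 -1.69 ] p [ 0.6024 -0.086   0.0694] z [ 0.07  -0.006 -0.998] F [1.86 0.63 0.99] w 9.6 gf 25.8
[-0.00847819 -0.04712764  0.0863135 ]
0.17380246123650192 0.08277106460540164
0.1 [-0.0004 -0.      0.0061]
0.2 [ 0.0003  0.     -0.0022]
0.3 [ 0.0017  0.     -0.0103]
0.4 [ 0.004   0.     -0.0182]
0.5 [ 0.0071  0.     -0.0259]
0.6 [ 0.0109  0.     -0.0333]
0.7 [ 0.0154  0.     -0.0402]
0.8 [ 0.0206  0.     -0.0466]
```

send_rows([
  [[0.0003, 0, -0.0083, 0, 0, 0], [0.0017, 0, -0.0165, 0, 0, 0], [0.0037, 0, -0.0245, 0, 0, 0], [0.0064, 0, -0.0323, 0, 0, 0], [0.01, 0, -0.04, 0, 0, 0], [0.0142, 0, -0.047, 0, 0, 0], [0.0175, 0, -0.0515, 0, 0, 0], [0.0175, 0, -0.0515, 0, 0, 0]],
])

```text
clock: 11.1
position: [0.5786, -0.0836, 0.1186]
tcp_rot: [[-0.992, 0.107, 0.065], [0.107, 0.994, -0.006], [-0.065, 0.001, -0.998]]
wrist_force: [-3.5, 0.8, -3.2]
gripper_width: 0.109
grip_force: 24.4
```

Run:
```python
from h import *
s=st(); print(lidcam(cam("scene"))[0])
pv=wash(-.09,-.045,.072)
a=cam("wrist");W=cloud(a);fr=a[0]["frame"].astype(int)
L=np.stack([(W-pv)@ex,(W-pv)@ey,W[...,2]-.072],-1)
m=(abs(L[...,1])<.015)&(L[...,0]>.09)&(L[...,2]>.03)&(L[...,2]<.16)&(L[...,0]<.165)
print(m.sum(),L[m].max(0) if m.sum() else '')
p=pv+.174*(np.cos(.73)*ex+np.sin(.73)*ez); print("tip pred",proj(a,p), proj(cam("top"),p))
cv2.imwrite("pics/w3.png",a[0]["frame"])
```

```text
t 11.1 q [-0.223  0.327  1.863  0.011  0.887 -1.693] p [ 0.5786 -0.0836  0.1186] z [ 0.065 -0.006 -0.998] F [-3.49  0.82 -3.24] w 9.3 gf 24.4
1.4007711623355867
5 [ 0.09036034 -0.00149153  0.07253946]
tip pred [335.42438574 509.3791755 ] [430.67258357 177.73438852]
```

View pics/w3.png

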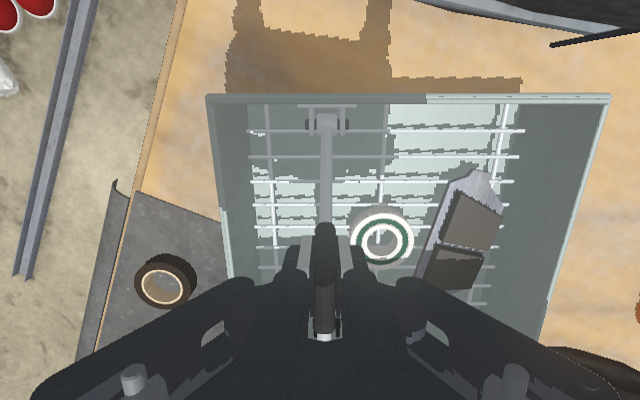

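The wrist view shows the rod raised in the grip: pivot at (323,120), shaft along column 325, sleeve at (325,235). I'll get its angle from the shaft depth.

```bash
cat >> h.py <<'E'
def rodang(W):
    pv=wash(-.09,-.045,.072); L=np.stack([(W-pv)@ex,(W-pv)@ey,W[...,2]-.072],-1)
    o=[]
    m=(abs(L[...,1])<.008)&(L[...,0]>.012)&(L[...,0]<.135)&(L[...,2]>.008)
    q=L[m]; t=np.arctan2(q[:,2],q[:,0]); r=np.hypot(q[:,0],q[:,2])
    for lo,hi in((.02,.03),(.03,.04),(.04,.058),(.066,.075),(.075,.085),(.085,.105),(.11,.15),(.15,.18)):
        k=(r>lo)&(r<hi)&(t>.4)&(t<1.2)
        if k.sum(): rm=r[k].mean(); o.append((round(rm,3),int(k.sum()),round(np.median(t[k]),3),round(np.median(t[k])-np.arcsin((.0035 if not .06<rm<.108 else .0055)/rm),3)))
    return o
E
python3 - <<'E'
from h import *
st();a=cam("wrist");print(*rodang(cloud(a)),sep="\n")
E
```

```text
t 11.25 q [-0.223  0.329  1.862  0.011  0.886 -1.693] p [ 0.5791 -0.0836  0.1179] z [ 0.065 -0.006 -0.998] F [-3.93  1.08 -4.28] w 9.1 gf 24.4
(np.float64(0.025), 204, np.float64(0.835), np.float64(0.694))
(np.float64(0.035), 206, np.float64(0.778), np.float64(0.678))
(np.float64(0.049), 405, np.float64(0.734), np.float64(0.663))
(np.float64(0.071), 425, np.float64(0.741), np.float64(0.663))
(np.float64(0.08), 566, np.float64(0.733), np.float64(0.664))
(np.float64(0.096), 1572, np.float64(0.801), np.float64(0.744))
(np.float64(0.114), 414, np.float64(0.983), np.float64(0.952))
```

send_rows([
  [[0.0018, 0, -0.0025, 0, 0, 0], [0.0035, 0, -0.005, 0, 0, 0], [0.0035, 0, -0.005, 0, 0, 0], [0.0035, 0, -0.005, 0, 0, 0]],
])

```text
clock: 11.7
position: [0.5755, -0.0832, 0.1228]
tcp_rot: [[-0.992, 0.107, 0.065], [0.107, 0.994, -0.006], [-0.065, 0.001, -0.998]]
wrist_force: [-4.9, 0.1, -4.6]
gripper_width: 0.107
grip_force: 24.3
```

Run:
```python
from h import *
st();a=cam("wrist");print(*rodang(cloud(a)),sep="\n")
```

```text
t 11.7 q [-0.223  0.316  1.868  0.012  0.893 -1.694] p [ 0.5755 -0.0832  0.1228] z [ 0.065 -0.006 -0.998] F [-4.87  0.06 -4.57] w 9.1 gf 24.3
(np.float64(0.025), 175, np.float64(0.899), np.float64(0.76))
(np.float64(0.035), 194, np.float64(0.847), np.float64(0.747))
(np.float64(0.049), 392, np.float64(0.803), np.float64(0.732))
(np.float64(0.071), 384, np.float64(0.806), np.float64(0.728))
(np.float64(0.08), 541, np.float64(0.797), np.float64(0.728))
(np.float64(0.096), 1463, np.float64(0.792), np.float64(0.735))
(np.float64(0.114), 379, np.float64(0.763), np.float64(0.732))
```

send_rows([
  [[0, 0, 0, 0, 0, 0], [0, 0, 0, 0, 0, 0], [0, 0, 0, 0, 0, 0], [0, 0, 0, 0, 0, 0], [0.002, 0, -0.03, 0, 0, 0], [0.003, 0, -0.07, 0, 0, 0], [0.003, 0, -0.12, 0, 0, 0], [0.003, 0, -0.17, 0, 0, 0]],
], grip=0.04)

```text
clock: 12.55
position: [0.5619, -0.082, 0.2945]
tcp_rot: [[-0.992, 0.107, 0.068], [0.107, 0.994, -0.006], [-0.068, 0.001, -0.998]]
wrist_force: [1.5, 0.2, -0.2]
gripper_width: 0.469
grip_force: 0.0
```

send_rows([
  [[0, 0, -0.03, 0, 0, 0], [0, 0, -0.06, 0, 0, 0], [0, 0, -0.06, 0, 0, 0]],
])

```text
clock: 12.85
position: [0.5612, -0.0824, 0.3595]
tcp_rot: [[-0.991, 0.107, 0.08], [0.107, 0.994, -0.009], [-0.08, -0.0, -0.997]]
wrist_force: [1.2, -0.2, 0.3]
gripper_width: 0.468
grip_force: 0.0
```

Run:
```python
from h import *
st();a=cam("wrist");W=cloud(a);print(*rodang(W),sep="\n")
fr=a[0]["frame"]
pv=wash(-.09,-.045,.072); L=np.stack([(W-pv)@ex,(W-pv)@ey,W[...,2]-.072],-1)
r=np.hypot(L[...,0],L[...,2]);m=(abs(L[...,1])<.02)&(r>.165)&(r<.19)&(L[...,0]>.09)&(L[...,0]<.155)
q=L[m];print("ball",m.sum(),np.median(q,0) if len(q) else '', q.min(0),q.max(0), fr[m].mean(0))
b=cam("scene");print(lidcam(b)[0])
k=lidp(1.4,-.16,0,.0375);R=ori(.3)
print(inc(k-R[:,2]*.13,R), inc(k+R[:,2]*.015,R))
cv2.imwrite("pics/w4.png",fr)
```

```text
t 12.85 q [-0.228  0.054  1.676  0.01   1.331 -1.693] p [ 0.5612 -0.0824  0.3595] z [ 0.08  -0.009 -0.997] F [ 1.16 -0.22  0.28] w 39.9 gf 0.0
(np.float64(0.025), 31, np.float64(0.91), np.float64(0.771))
(np.float64(0.035), 33, np.float64(0.848), np.float64(0.748))
(np.float64(0.049), 62, np.float64(0.809), np.float64(0.737))
(np.float64(0.071), 50, np.float64(0.801), np.float64(0.723))
(np.float64(0.08), 58, np.float64(0.79), np.float64(0.721))
(np.float64(0.095), 128, np.float64(0.775), np.float64(0.717))
(np.float64(0.13), 183, np.float64(0.741), np.float64(0.714))
(np.float64(0.163), 138, np.float64(0.706), np.float64(0.684))
ball 87 [ 0.13291183 -0.00313327  0.10813735] [ 0.12580929 -0.01985632 -0.06432492] [0.15499324 0.01848928 0.11304188] [151.62068966 153.90804598 148.51724138]
1.4006398972463714
[-1.932e-01  4.790e-02 -6.000e-03  7.000e-02  2.123e+01 -8.000e-02] [-0.1408  0.0477  0.1292  0.07   21.23   -0.08  ]
```

View pics/w4.png

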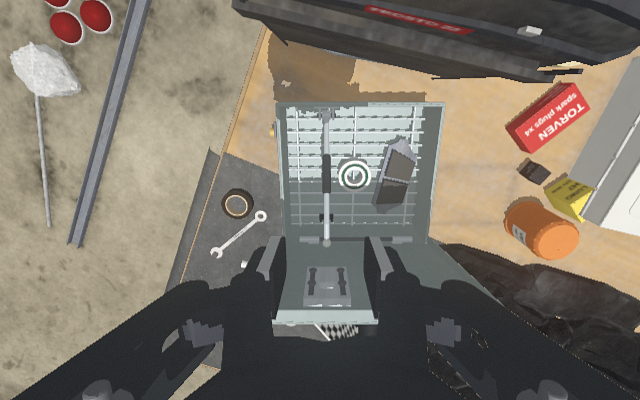

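The wrist view shows the rod standing free, with its ball at (326,243) and the socket plate at (327,285). The stated 0.79–0.96 range matches the ball's direction rather than the bent shaft's, so I'll measure the ball itself.

Run:
```python
from h import *
a=cam("wrist");W=cloud(a);fr=a[0]["frame"];d,R,t,f=a;C=-R.T@t
pv=wash(-.09,-.045,.072); L=np.stack([(W-pv)@ex,(W-pv)@ey,W[...,2]-.072],-1)
print(C.round(3))
print(fr[232:254,314:338].max(2)); 
print((L[232:254,326,0]*1000).round(0),(L[232:254,326,2]*1000).round(0))
for v in range(234,252,2):
  ray=R.T@np.array([(326-d["cx"])/f,(v-d["cy"])/f,1]); o=np.array([(C-pv)@ex,(C-pv)[2]]); w=np.array([ray@ex,ray[2]])
  A=w@w;B=2*o@w;K=o@o-.174**2; D=B*B-4*A*K
  if D>0: s=(-B-np.sqrt(D))/2/A; p=o+s*w; print(v,p.round(4),np.arctan2(p[1],p[0]).round(3))
```

```text
[ 0.478 -0.075  0.492]
[[107 111 108 110 108 107 110 105 103 151 206 217 240 223 206 124 107 109
  108 109 109 107 110 109]
 [107 108 109 108 107 106 108 107 103 150 205 216 241 223 205 124 105 107
  108 109 109 112 108 109]
 [107 110 110 109 107 107 109 106 104 150 206 217 241 223 205 125 106 106
  109 108 109 111 109 110]
 [107 106 108 109 109 108 107 107 102 150 206 217 241 223 206 124 104 108
  107 109 110 108 109 110]
 [108 109 108 109 109 108 108 107 106 150 205 216 242 224 206 124 103 107
  108 108 107 109 108 110]
 [108 108 107 108 107 109 110 108 102 152 205 216 242 223 206 122 106 109
  108 109 109 110 111 110]
 [108 109 109 105 106 107 106 107 105 151 205 216 243 223 206 122 103 108
  106 110 110 109 111 108]
 [109 108 105 105 105 108 109 108 102 150 205 216 242 223 205 125 106 108
  110 111 109 109 109 107]
 [108 108 104 105 104 106 109 106 104 151 205 216 242 224 206 124 107 109
  110 108 109 107 108 110]
 [117 118 116 118 114 108 110 107 104 150 206 216 243 224 205 125 108 109
  111 110 111 109 108 113]
 [134 134 135 134 123  97  94  93  90 150 206 217 243 223 208 116  
[... 905 characters left out ...]
43 111 106
  109 108 107 105 105 106]
 [105 108 106 106 108 106 105 110 109 124 147 155 156 154 141 119 106 107
  107 108 107 106 106 105]
 [107 106 107 108 108 109 109 105 107 106 119 126 129 123 114 107 106 106
  108 107 106 105 104 107]]
[114. 116. 117. 118. 119. 120. 121. 123. 124. 124. 126. 127. 128. 129.
 130. 130. 132. 132. 134.  nan 136. 185.] [104. 104. 104. 104. 105. 105. 106. 104. 106. 107. 107. 108. 107. 108.
 109. 110. 111. 112. 112.  nan 112.  31.]
234 [0.0961 0.145 ] 0.986
236 [0.0996 0.1427] 0.961
238 [0.1032 0.1401] 0.936
240 [0.1071 0.1371] 0.908
242 [0.1113 0.1338] 0.877
244 [0.1158 0.1299] 0.843
246 [0.1208 0.1252] 0.803
248 [0.1266 0.1193] 0.756
250 [0.1339 0.1112] 0.693
```

send_rows([
  [[0.01, 0.04, -0.02, 0, 0, 0], [0.02, 0.085, -0.04, 0, 0, 0], [0.035, 0.13, -0.06, 0, 0, 0], [0.05, 0.175, -0.068, 0, 0, 0], [0.06, 0.22, -0.068, 0, 0, 0], [0.075, 0.265, -0.068, 0, 0, 0], [0.09, 0.31, -0.068, 0, 0, 0], [0.09, 0.32, -0.068, 0, 0, 0]],
])

```text
clock: 13.8
position: [0.4961, 0.2507, 0.4118]
tcp_rot: [[-0.993, 0.102, 0.062], [0.102, 0.995, -0.005], [-0.062, 0.001, -0.998]]
wrist_force: [-0.3, -0.5, -0.8]
gripper_width: 0.472
grip_force: 0.0
```

```bash
cat > top.py <<'E'
from h import *
st();a=cam("top");W=cloud(a);fr=a[0]["frame"];d,R,t,f=a;C=-R.T@t
pv=wash(-.09,-.045,.072); L=np.stack([(W-pv)@ex,(W-pv)@ey,W[...,2]-.072],-1)
m=(abs(L[...,1])<.02)&(L[...,0]>.05)&(L[...,0]<.16)&(L[...,2]>.04)&(L[...,2]<.15)
q=L[m]; print(m.sum())
r=np.hypot(q[:,0],q[:,2]); i=r>.163; i&=r<.183
print("ball",i.sum(),np.median(q[i],0),q[i].max(0)) if i.any() else 0
v,u=np.mgrid[:400,:640]
if i.any():
    vb,ub=np.median(v[m][i]),np.median(u[m][i]);print(ub,vb)
for a_ in(.62,.66,.70,.74,.78):
    p=pv+.174*(np.cos(a_)*ex+np.sin(a_)*ez);print(a_,proj(a,p).round(1))
print(*rodang(W),sep="\n"); cv2.imwrite("pics/t5.png",fr)
g=fr[150:200,410:450]; np.set_printoptions(linewidth=250); print(fr[160:196:1,422:440].max(2))
E
python3 top.py
```

```text
t 13.8 q [ 0.406  0.029  1.601 -0.029  1.457 -1.06 ] p [0.4961 0.2507 0.4118] z [ 0.062 -0.005 -0.998] F [-0.25 -0.48 -0.82] w 40.3 gf 0.0
292
ball 48 [0.13381201 0.0006785  0.10824931] [0.141033   0.00453714 0.11396977]
430.0 176.0
0.62 [429.5 172.3]
0.66 [429.9 174.1]
0.7 [430.4 176.1]
0.74 [430.8 178.3]
0.78 [431.2 180.6]
(np.float64(0.026), 15, np.float64(0.803), np.float64(0.666))
(np.float64(0.036), 18, np.float64(0.79), np.float64(0.692))
(np.float64(0.049), 29, np.float64(0.78), np.float64(0.709))
(np.float64(0.071), 24, np.float64(0.767), np.float64(0.689))
(np.float64(0.08), 29, np.float64(0.778), np.float64(0.71))
(np.float64(0.095), 59, np.float64(0.752), np.float64(0.695))
(np.float64(0.128), 91, np.float64(0.725), np.float64(0.698))
(np.float64(0.163), 60, np.float64(0.7), np.float64(0.679))
[[ 60  61  59  58  62  71 100 121 125 127 128 130 130 128 127 126 125 123]
 [ 66  72  69  69  69  80 101 115 116 120 120 122 122 122 122 123 123 123]
 [ 76  83  80  80  80  88  94 100 100 101 102 104 109 111 112 110 111 114]
 [ 89  91  89  89  95 104 105  99  87  83  83  85  85  86 
[... 1717 characters left out ...]
 92  94 106 116 105  94]
 [ 96  96  93 104 150 205 222 200 145 100  92  93  93  95 108 117 103  96]
 [ 97  97  95 112 154 193 201 177 122  93  91  93  93  97 107 114 102  94]
 [ 95  93  96 122 167 192 195 167 112  90  93  93  94  98 108 114 101  94]
 [ 94  94  97 130 175 196 192 159 108  90  93  93  94  98 110 114  99  94]
 [101  99 104 136 181 196 185 144 100  90  92  92  93  99 111 115  98  94]
 [117 118 123 149 185 195 177 136 107 100 101 101 101 105 114 113  97  94]
 [105 106 124 160 191 195 172 132 116 118 118 119 120 118 117 115 109 106]
 [ 93  97 125 170 195 195 169 115  97 101 104 106 110 112 115 117 119 119]
 [ 94  97 130 176 199 198 171 113  91  94  95  93  97 105 114 109 103  99]]
```

The ball reads about 0.665 rad, a bit too low (0.70–0.76 wanted). I'll regrip the rod and raise it by about 0.07.

Run:
```python
from h import *
R=ori(-.065)
for p in([.561,-.082,.36],[.564,-.082,.29],[.5755,-.0832,.1228]): print(inc(p,R))
```

```text
[-0.094  -0.3238  0.0577  0.06   -0.09    0.2   ]
[-0.0926 -0.3235  0.1278  0.06   -0.09    0.2   ]
[-0.0935 -0.3237  0.2954  0.06   -0.09    0.2   ]
```

send_rows([
  [[-0.012, -0.045, 0, 0, 0, 0], [-0.025, -0.09, 0, 0, 0, 0], [-0.04, -0.135, 0, 0, 0, 0], [-0.055, -0.18, 0.01, 0, 0, 0], [-0.07, -0.225, 0.02, 0, 0, 0.1], [-0.08, -0.27, 0.04, 0, 0, 0.2], [-0.09, -0.315, 0.058, 0, 0, 0.2], [-0.093, -0.3238, 0.08, 0, 0, 0.2]],
])

```text
clock: 14.65
position: [0.5609, -0.0924, 0.339]
tcp_rot: [[-0.991, 0.117, 0.066], [0.117, 0.993, -0.009], [-0.067, -0.002, -0.998]]
wrist_force: [0.2, 0.5, -0.1]
gripper_width: 0.469
grip_force: 0.0
```

Run:
```python
from h import *
R=ori(-.065);st();print(inc([.5755,-.0832,.1225],R))
```

```text
t 14.65 q [-0.244  0.076  1.693  0.007  1.307 -1.699] p [ 0.5609 -0.0924  0.339 ] z [ 0.066 -0.009 -0.998] F [ 0.2   0.48 -0.11] w 40.0 gf 0.0
[ 0.001   0.0112  0.2169 -0.13    0.09   -0.66  ]
```

send_rows([
  [[0, 0, 0.02, 0, 0, 0], [0, 0, 0.05, 0, 0, 0], [0, 0, 0.05, 0, 0, 0]],
])

```text
clock: 14.95
position: [0.5605, -0.0872, 0.2843]
tcp_rot: [[-0.992, 0.113, 0.055], [0.113, 0.994, -0.004], [-0.055, 0.002, -0.998]]
wrist_force: [-1.3, -0.8, -1.1]
gripper_width: 0.472
grip_force: 0.0
```

Run:
```python
from h import *
R=ori(-.065);st();print(inc([.5755,-.0832,.1225],R))
```

```text
t 14.95 q [-0.236  0.118  1.756  0.01   1.214 -1.697] p [ 0.5605 -0.0872  0.2843] z [ 0.055 -0.004 -0.998] F [-1.29 -0.83 -1.14] w 40.3 gf 0.0
[-0.0055  0.0053  0.1624  0.11   -0.57   -0.43  ]
```

send_rows([
  [[-0.002, 0.001, 0.04, 0, -0.3, -0.2], [-0.004, 0.002, 0.08, 0, -0.5, -0.2], [-0.005, 0.002, 0.12, 0, -0.5, -0.2], [-0.005, 0.002, 0.145, 0, -0.5, -0.2], [-0.005, 0.002, 0.16, 0, -0.5, -0.2], [-0.005, 0.002, 0.16, 0, -0.5, -0.2]],
])

```text
clock: 15.55
position: [0.5792, -0.0858, 0.1297]
tcp_rot: [[-0.992, 0.108, 0.071], [0.108, 0.994, -0.006], [-0.072, 0.002, -0.997]]
wrist_force: [0.1, -0.1, -0.4]
gripper_width: 0.467
grip_force: 0.0
```

Run:
```python
from h import *
R=ori(-.065);st();print(inc([.5755,-.0832,.1225],R))
```

```text
t 15.55 q [-0.227  0.31   1.86   0.013  0.9   -1.697] p [ 0.5792 -0.0858  0.1297] z [ 0.071 -0.006 -0.997] F [ 0.05 -0.07 -0.38] w 39.9 gf 0.0
[ 0.0044  0.0022  0.0069  0.08    0.39   -0.11  ]
```

Close after a small correction, then raise.

send_rows([
  [[0.003, 0.002, 0.005, 0, 0, 0], [0.003, 0.002, 0.005, 0, 0, 0], [0.003, 0.002, 0.005, 0, 0, 0], [0.003, 0.002, 0.005, 0, 0, 0], [0.003, 0.002, 0.005, 0, 0, 0], [0.003, 0.002, 0.005, 0, 0, 0]],
], grip=0.0)

```text
clock: 16.15
position: [0.5793, -0.0835, 0.1274]
tcp_rot: [[-0.991, 0.107, 0.078], [0.107, 0.994, -0.007], [-0.079, 0.001, -0.997]]
wrist_force: [-0.3, 0.1, 1.3]
gripper_width: 0.102
grip_force: 24.4
```

Run:
```python
from h import *
st();print(*rodang(cloud(cam("wrist"))),sep="\n")
```

```text
t 16.15 q [-0.223  0.309  1.867  0.013  0.887 -1.694] p [ 0.5793 -0.0835  0.1274] z [ 0.078 -0.007 -0.997] F [-0.25  0.11  1.26] w 8.7 gf 24.4
(np.float64(0.025), 179, np.float64(0.883), np.float64(0.744))
(np.float64(0.035), 190, np.float64(0.835), np.float64(0.734))
(np.float64(0.049), 379, np.float64(0.794), np.float64(0.723))
(np.float64(0.07), 290, np.float64(0.791), np.float64(0.713))
(np.float64(0.08), 497, np.float64(0.79), np.float64(0.721))
(np.float64(0.096), 1251, np.float64(0.78), np.float64(0.723))
(np.float64(0.116), 903, np.float64(0.977), np.float64(0.947))
```

send_rows([
  [[0.0018, 0, -0.0025, 0, 0, 0], [0.0036, 0, -0.0047, 0, 0, 0], [0.0036, 0, -0.0047, 0, 0, 0], [0.0036, 0, -0.0047, 0, 0, 0]],
])

```text
clock: 16.6
position: [0.5753, -0.0832, 0.1316]
tcp_rot: [[-0.991, 0.107, 0.078], [0.107, 0.994, -0.007], [-0.079, 0.001, -0.997]]
wrist_force: [2.0, -0.5, 2.7]
gripper_width: 0.103
grip_force: 25.0
```

Run:
```python
from h import *
st();print(*rodang(cloud(cam("wrist"))),sep="\n")
```

```text
t 16.6 q [-0.224  0.296  1.874  0.013  0.893 -1.695] p [ 0.5753 -0.0832  0.1316] z [ 0.078 -0.007 -0.997] F [ 1.98 -0.55  2.67] w 8.8 gf 25.0
(np.float64(0.026), 147, np.float64(0.951), np.float64(0.815))
(np.float64(0.035), 183, np.float64(0.904), np.float64(0.804))
(np.float64(0.049), 356, np.float64(0.863), np.float64(0.791))
(np.float64(0.07), 279, np.float64(0.858), np.float64(0.78))
(np.float64(0.08), 463, np.float64(0.855), np.float64(0.787))
(np.float64(0.096), 1198, np.float64(0.846), np.float64(0.788))
(np.float64(0.116), 771, np.float64(0.82), np.float64(0.79))
```

send_rows([
  [[0, 0, 0, 0, 0, 0], [0, 0, 0, 0, 0, 0], [0, 0, 0, 0, 0, 0], [0, 0, 0, 0, 0, 0], [0.002, 0, -0.03, 0, 0, 0], [0.003, 0, -0.07, 0, 0, 0], [0.003, 0, -0.12, 0, 0, 0], [0.003, 0, -0.17, 0, 0, 0]],
], grip=0.04)

```text
clock: 17.45
position: [0.5574, -0.0813, 0.3008]
tcp_rot: [[-0.991, 0.107, 0.074], [0.107, 0.994, -0.006], [-0.074, 0.002, -0.997]]
wrist_force: [1.5, -0.1, -0.1]
gripper_width: 0.466
grip_force: 0.0
```

send_rows([
  [[0, 0, -0.03, 0, 0, 0], [0, 0, -0.06, 0, 0, 0], [0, 0, -0.06, 0, 0, 0]],
])

```text
clock: 17.75
position: [0.5563, -0.0816, 0.3659]
tcp_rot: [[-0.991, 0.107, 0.086], [0.107, 0.994, -0.009], [-0.086, 0.0, -0.996]]
wrist_force: [-0.8, -1.1, -0.7]
gripper_width: 0.47
grip_force: 0.0
```

Run:
```python
from h import *
st();print(*rodang(cloud(cam("wrist"))),sep="\n");print(lidcam(cam("scene"))[0])
k=lidp(1.4,-.16,0,.0375);R=ori(.3)
print(k,inc(k-R[:,2]*.13,R), inc(k+R[:,2]*.015,R))
```

```text
t 17.75 q [-0.229  0.037  1.682  0.011  1.337 -1.694] p [ 0.5563 -0.0816  0.3659] z [ 0.086 -0.009 -0.996] F [-0.75 -1.13 -0.74] w 40.2 gf 0.0
(np.float64(0.026), 26, np.float64(0.968), np.float64(0.833))
(np.float64(0.035), 32, np.float64(0.911), np.float64(0.811))
(np.float64(0.049), 56, np.float64(0.872), np.float64(0.8))
(np.float64(0.071), 49, np.float64(0.861), np.float64(0.783))
(np.float64(0.08), 65, np.float64(0.847), np.float64(0.778))
(np.float64(0.095), 129, np.float64(0.832), np.float64(0.775))
(np.float64(0.13), 184, np.float64(0.8), np.float64(0.773))
(np.float64(0.164), 156, np.float64(0.762), np.float64(0.741))
1.4013563376895777
[ 0.71678417 -0.05077197  0.24904572] [-1.975e-01  4.770e-02  2.200e-03  8.000e-02  2.161e+01 -8.000e-02] [-0.1441  0.0474  0.137   0.08   21.61   -0.08  ]
```

send_rows([
  [[-0.03, 0.008, -0.01, 0, 3, 0], [-0.06, 0.016, -0.015, 0, 6, 0], [-0.09, 0.024, -0.015, 0, 10, 0], [-0.12, 0.032, -0.012, 0, 14, 0], [-0.155, 0.04, -0.008, 0, 18, 0], [-0.185, 0.047, -0.002, 0, 21, 0], [-0.1975, 0.0477, 0.002, 0, 21.6, 0], [-0.1975, 0.0477, 0.002, 0, 21.6, 0]],
], grip=0.06)

```text
clock: 18.65
position: [0.7557, -0.0545, 0.3643]
tcp_rot: [[-0.947, 0.107, -0.304], [0.101, 0.994, 0.034], [0.306, 0.002, -0.952]]
wrist_force: [-0.4, -0.7, -0.8]
gripper_width: 0.698
grip_force: 0.0
```

Run:
```python
from h import *
st()
k=lidp(1.4,-.16,0,.0375);R=ori(.3)
print(inc(k-R[:,2]*.05,R), inc(k+R[:,2]*.015,R))
```

```text
t 18.65 q [-0.127  0.743  0.764 -0.005  1.946 -1.593] p [ 0.7557 -0.0545  0.3643] z [-0.304  0.034 -0.952] F [-0.38 -0.7  -0.83] w 59.6 gf 0.0
[ 2.50e-03 -5.00e-04  7.17e-02  1.00e-01 -6.50e-01 -3.00e-02] [ 1.700e-03 -6.000e-04  1.367e-01  1.000e-01 -6.500e-01 -3.000e-02]
```

send_rows([
  [[0.001, 0, 0.03, 0, -0.3, 0], [0.001, 0, 0.06, 0, -0.5, 0], [0.001, 0, 0.09, 0, -0.5, 0], [0.001, 0, 0.115, 0, -0.5, 0], [0.001, 0, 0.132, 0, -0.5, 0], [0.001, 0, 0.137, 0, -0.5, 0], [0.001, 0, 0.137, 0, -0.5, 0]],
])

```text
clock: 19.35
position: [0.7122, -0.0502, 0.2416]
tcp_rot: [[-0.951, 0.108, -0.289], [0.103, 0.994, 0.032], [0.291, 0.001, -0.957]]
wrist_force: [-0.6, 0.5, 0.6]
gripper_width: 0.704
grip_force: 0.0
```

send_rows([
  [[0, 0, 0, 0, 0, 0], [0, 0, 0, 0, 0, 0], [0, 0, 0, 0, 0, 0], [0, 0, 0, 0, 0, 0], [0, 0, 0, 0, 0, 0]],
], grip=0.0, force=40)

```text
clock: 19.85
position: [0.7147, -0.0515, 0.2446]
tcp_rot: [[-0.953, 0.108, -0.283], [0.103, 0.994, 0.03], [0.285, -0.001, -0.959]]
wrist_force: [0.3, -3.9, 5.8]
gripper_width: 0.274
grip_force: 40.4
```

Run:
```python
from h import *
s=st();print(lidcam(cam("scene"))[0])
R=s["tcp_rot"];k0=lidp(1.4,-.16,0,.0375);print("off",(R.T@(s["position"]-k0)).round(4))
for th in np.arange(1.35,.94,-.05): print(th.round(2),(R.T@(lidp(th,-.16,0,.0375)-k0)).round(4))
```

```text
t 19.85 q [-0.13   0.667  1.112 -0.007  1.652 -1.592] p [ 0.7147 -0.0515  0.2446] z [-0.283  0.03  -0.959] F [ 0.26 -3.85  5.76] w 23.4 gf 40.4
1.4011545772884164
off [ 0.0007 -0.001   0.0048]
1.35 [ 0.008  -0.      0.0021]
1.3 [ 0.0158 -0.      0.0045]
1.25 [ 0.0235 -0.      0.0074]
1.2 [ 0.0311 -0.0001  0.0106]
1.15 [ 0.0384 -0.0001  0.0142]
1.1 [ 0.0456 -0.0001  0.0182]
1.05 [ 0.0526 -0.0001  0.0225]
1.0 [ 0.0594 -0.0001  0.0272]
0.95 [ 0.0659 -0.0001  0.0322]
```

Grip is a bit shallow (tips 5 mm past the knob's middle), so I'll regrip deeper.

send_rows([
  [[0, 0, 0, 0, 0, 0], [0, 0, 0, 0, 0, 0], [0, 0, 0, 0, 0, 0], [0, 0, 0.007, 0, 0, 0], [0, 0, 0.012, 0, 0, 0], [0, 0, 0.012, 0, 0, 0]],
], grip=0.06)

```text
clock: 20.5
position: [0.7093, -0.0494, 0.2291]
tcp_rot: [[-0.951, 0.107, -0.289], [0.102, 0.994, 0.033], [0.291, 0.002, -0.957]]
wrist_force: [0.8, 0.2, -0.3]
gripper_width: 0.705
grip_force: 0.0
```

send_rows([
  [[0, 0, 0, 0, 0, 0], [0, 0, 0, 0, 0, 0], [0, 0, 0, 0, 0, 0], [0, 0, 0, 0, 0, 0], [0, 0, 0, 0, 0, 0], [0, 0, 0, 0, 0, 0]],
], grip=0.0, force=40)

```text
clock: 21.1
position: [0.7105, -0.0511, 0.2315]
tcp_rot: [[-0.952, 0.108, -0.285], [0.103, 0.994, 0.03], [0.287, -0.001, -0.958]]
wrist_force: [-0.8, -5.1, 2.6]
gripper_width: 0.277
grip_force: 39.8
```

Run:
```python
from h import *
s=st();print(lidcam(cam("scene"))[0])
R=s["tcp_rot"];k0=lidp(1.4,-.16,0,.0375);print("off",(R.T@(s["position"]-k0)).round(4))
```

```text
t 21.1 q [-0.13   0.668  1.136 -0.007  1.629 -1.592] p [ 0.7105 -0.0511  0.2315] z [-0.285  0.03  -0.958] F [-0.77 -5.13  2.57] w 23.6 gf 39.8
1.4011360502212782
off [ 0.0009 -0.001   0.0186]
```

send_rows([
  [[0.004, 0, 0.001, 0, 0, 0], [0.008, 0, 0.002, 0, 0, 0], [0.012, 0, 0.0033, 0, 0, 0], [0.016, 0, 0.0045, 0, 0, 0], [0.0197, 0, 0.006, 0, 0, 0], [0.0235, 0, 0.0074, 0, 0, 0], [0.0273, 0, 0.009, 0, 0, 0], [0.031, 0, 0.0106, 0, 0, 0]],
])

```text
clock: 21.95
position: [0.6795, -0.0478, 0.2307]
tcp_rot: [[-0.954, 0.108, -0.281], [0.104, 0.994, 0.03], [0.282, -0.001, -0.959]]
wrist_force: [1.7, -5.9, 1.8]
gripper_width: 0.275
grip_force: 40.8
```

```bash
cat >> h.py <<'E'
def lidg():
    """lid angle from the gripped TCP, and force on lid along its closing direction at the knob"""
    s=bot.sense(); g=s["position"]-.0186*s["tcp_rot"][:,2]-HI; x,z=g@ex,g[2]
    th=np.arctan2(z,-x)-np.arctan2(.0375,.16); u=np.array([-z,x])/np.hypot(x,z) # closing tangent
    F=s["wrist_force"]; return "th",round(th,3),"r",round(np.hypot(x,z),4),"close force",round(-(F@ex*u[0]+F[2]*u[1]),2), "radial", round(F@ex*x/.164+F[2]*z/.164,2)
E
python3 - <<'E'
from h import *
st();print(lidg());print(lidcam(cam("scene"))[0])
E
```

```text
t 21.95 q [-0.131  0.6    1.243 -0.007  1.584 -1.592] p [ 0.6795 -0.0478  0.2307] z [-0.281  0.03  -0.959] F [ 1.69 -5.93  1.77] w 23.5 gf 40.8
('th', np.float64(1.204), 'r', np.float64(0.165), 'close force', np.float64(2.52), 'radial', np.float64(1.45))
1.2191789481276858
```

send_rows([
  [[0.0018, 0, 0.0009, 0, 0, 0], [0.0036, 0, 0.0018, 0, 0, 0], [0.0054, 0, 0.0026, 0, 0, 0], [0.0072, 0, 0.0035, 0, 0, 0], [0.0072, 0, 0.0035, 0, 0, 0]],
])

```text
clock: 22.5
position: [0.6714, -0.0469, 0.2295]
tcp_rot: [[-0.954, 0.107, -0.281], [0.103, 0.994, 0.03], [0.283, -0.001, -0.959]]
wrist_force: [0.8, -5.0, 2.1]
gripper_width: 0.281
grip_force: 40.9
```

Run:
```python
from h import *
st();print(lidg());print(lidcam(cam("scene"))[0])
```

```text
t 22.5 q [-0.131  0.585  1.269 -0.007  1.574 -1.593] p [ 0.6714 -0.0469  0.2295] z [-0.281  0.03  -0.959] F [ 0.78 -4.97  2.14] w 24.0 gf 40.9
('th', np.float64(1.155), 'r', np.float64(0.1652), 'close force', np.float64(1.67), 'radial', np.float64(1.88))
1.1710202544365205
```

send_rows([
  [[0.0015, 0, 0.0008, 0, 0, 0], [0.003, 0, 0.0016, 0, 0, 0], [0.003, 0, 0.0016, 0, 0, 0]],
])

```text
clock: 22.85
position: [0.6679, -0.0466, 0.2289]
tcp_rot: [[-0.953, 0.108, -0.282], [0.104, 0.994, 0.03], [0.284, -0.001, -0.959]]
wrist_force: [0.7, -5.3, 1.6]
gripper_width: 0.277
grip_force: 41.0
```

Run:
```python
from h import *
st();print(lidg());print(lidcam(cam("scene"))[0])
```

```text
t 22.85 q [-0.131  0.579  1.279 -0.007  1.57  -1.593] p [ 0.6679 -0.0466  0.2289] z [-0.282  0.03  -0.959] F [ 0.69 -5.29  1.59] w 23.7 gf 41.0
('th', np.float64(1.133), 'r', np.float64(0.1653), 'close force', np.float64(1.55), 'radial', np.float64(1.31))
1.1511343941770533
```

send_rows([
  [[0.0015, 0, 0.0008, 0, 0, 0], [0.003, 0, 0.0016, 0, 0, 0], [0.003, 0, 0.0016, 0, 0, 0], [0.003, 0, 0.0016, 0, 0, 0]],
])

```text
clock: 23.3
position: [0.6653, -0.0463, 0.2284]
tcp_rot: [[-0.954, 0.108, -0.28], [0.104, 0.994, 0.03], [0.282, -0.001, -0.959]]
wrist_force: [2.4, -5.7, 2.4]
gripper_width: 0.273
grip_force: 41.0
```

Run:
```python
from h import *
st();print(lidg());print(lidcam(cam("scene"))[0])
```

```text
t 23.3 q [-0.131  0.573  1.289 -0.007  1.565 -1.593] p [ 0.6653 -0.0463  0.2284] z [-0.28   0.03  -0.959] F [ 2.36 -5.7   2.44] w 23.3 gf 41.0
('th', np.float64(1.117), 'r', np.float64(0.1653), 'close force', np.float64(3.42), 'radial', np.float64(1.74))
1.1350753182332887
```

send_rows([
  [[0.0015, 0, 0.0009, 0, 0, 0], [0.003, 0, 0.0018, 0, 0, 0], [0.003, 0, 0.0018, 0, 0, 0], [0.003, 0, 0.0018, 0, 0, 0]],
])

```text
clock: 23.75
position: [0.6621, -0.0459, 0.2277]
tcp_rot: [[-0.954, 0.107, -0.28], [0.103, 0.994, 0.029], [0.281, -0.001, -0.96]]
wrist_force: [2.0, -6.6, 2.5]
gripper_width: 0.277
grip_force: 41.0
```

Run:
```python
from h import *
st();print(lidg());print(lidcam(cam("scene"))[0])
```

```text
t 23.75 q [-0.131  0.567  1.3   -0.008  1.56  -1.593] p [ 0.6621 -0.0459  0.2277] z [-0.28   0.029 -0.96 ] F [ 1.97 -6.63  2.55] w 23.7 gf 41.0
('th', np.float64(1.097), 'r', np.float64(0.1655), 'close force', np.float64(3.19), 'radial', np.float64(1.85))
1.116357255496579
```

Contact with the ball at about 1.136, as predicted, and it slides. I'll keep easing the lid down.

send_rows([
  [[0.0014, 0, 0.0009, 0, 0, 0], [0.0028, 0, 0.0018, 0, 0, 0], [0.0028, 0, 0.0018, 0, 0, 0], [0.0028, 0, 0.0018, 0, 0, 0]],
])

```text
clock: 24.2
position: [0.6589, -0.0456, 0.2269]
tcp_rot: [[-0.954, 0.107, -0.28], [0.103, 0.994, 0.029], [0.281, -0.001, -0.96]]
wrist_force: [1.1, -5.1, 1.7]
gripper_width: 0.277
grip_force: 41.3
```

Run:
```python
from h import *
st();print(lidg());print(lidcam(cam("scene"))[0])
```

```text
t 24.2 q [-0.131  0.561  1.31  -0.008  1.555 -1.593] p [ 0.6589 -0.0456  0.2269] z [-0.28   0.029 -0.96 ] F [ 1.09 -5.13  1.68] w 23.7 gf 41.3
('th', np.float64(1.077), 'r', np.float64(0.1655), 'close force', np.float64(2.01), 'radial', np.float64(1.21))
1.0969683685112481
```

send_rows([
  [[0.0014, 0, 0.0009, 0, 0, 0], [0.0028, 0, 0.0018, 0, 0, 0], [0.0028, 0, 0.0018, 0, 0, 0], [0.0028, 0, 0.0018, 0, 0, 0]],
])

```text
clock: 24.65
position: [0.6554, -0.0452, 0.226]
tcp_rot: [[-0.954, 0.108, -0.281], [0.104, 0.994, 0.029], [0.282, -0.001, -0.959]]
wrist_force: [1.0, -5.6, 2.9]
gripper_width: 0.281
grip_force: 41.3
```

Run:
```python
from h import *
st();print(lidg());print(lidcam(cam("scene"))[0])
```

```text
t 24.65 q [-0.131  0.556  1.321 -0.008  1.551 -1.593] p [ 0.6554 -0.0452  0.226 ] z [-0.281  0.029 -0.959] F [ 1.04 -5.62  2.92] w 24.0 gf 41.3
('th', np.float64(1.055), 'r', np.float64(0.1656), 'close force', np.float64(2.38), 'radial', np.float64(2.36))
1.0760889305136803
```

send_rows([
  [[0.0014, 0, 0.0009, 0, 0, 0], [0.0028, 0, 0.0018, 0, 0, 0], [0.0028, 0, 0.0018, 0, 0, 0], [0.0028, 0, 0.0018, 0, 0, 0]],
])

```text
clock: 25.1
position: [0.6518, -0.0448, 0.225]
tcp_rot: [[-0.953, 0.107, -0.282], [0.103, 0.994, 0.029], [0.283, -0.001, -0.959]]
wrist_force: [0.3, -6.3, 3.1]
gripper_width: 0.281
grip_force: 41.4
```

Run:
```python
from h import *
st();print(lidg());print(lidcam(cam("scene"))[0])
```

```text
t 25.1 q [-0.131  0.55   1.332 -0.008  1.547 -1.593] p [ 0.6518 -0.0448  0.225 ] z [-0.282  0.029 -0.959] F [ 0.26 -6.29  3.06] w 24.0 gf 41.4
('th', np.float64(1.032), 'r', np.float64(0.1656), 'close force', np.float64(1.81), 'radial', np.float64(2.66))
1.0544994733878974
```

send_rows([
  [[0.0014, 0, 0.001, 0, 0, 0], [0.0027, 0, 0.0019, 0, 0, 0], [0.0027, 0, 0.0019, 0, 0, 0], [0.0027, 0, 0.0019, 0, 0, 0]],
])

```text
clock: 25.55
position: [0.6483, -0.0445, 0.224]
tcp_rot: [[-0.953, 0.108, -0.283], [0.104, 0.994, 0.03], [0.284, -0.001, -0.959]]
wrist_force: [-1.3, -5.6, 3.2]
gripper_width: 0.274
grip_force: 41.6
```

Run:
```python
from h import *
st();print(lidg());print(lidcam(cam("scene"))[0])
```

```text
t 25.55 q [-0.132  0.545  1.342 -0.008  1.543 -1.593] p [ 0.6483 -0.0445  0.224 ] z [-0.283  0.03  -0.959] F [-1.33 -5.57  3.24] w 23.4 gf 41.6
('th', np.float64(1.01), 'r', np.float64(0.1657), 'close force', np.float64(0.36), 'radial', np.float64(3.34))
1.032494002171157
```

send_rows([
  [[0.0014, 0, 0.001, 0, 0, 0], [0.0027, 0, 0.002, 0, 0, 0], [0.0027, 0, 0.002, 0, 0, 0], [0.0027, 0, 0.002, 0, 0, 0]],
])

```text
clock: 26.0
position: [0.6451, -0.0441, 0.2229]
tcp_rot: [[-0.953, 0.108, -0.283], [0.104, 0.994, 0.03], [0.285, -0.001, -0.959]]
wrist_force: [-1.3, -5.5, 3.5]
gripper_width: 0.28
grip_force: 41.9
```

Run:
```python
from h import *
st();print(lidg());print(lidcam(cam("scene"))[0])
# can any camera see the ball? predicted ball/rod positions
pv=wash(-.09,-.045,.072)
for n in("top","wrist"):
    c=cam(n)
    for a_ in(.8,.88,.95): print(n,a_,proj(c,pv+.174*(np.cos(a_)*ex+np.sin(a_)*ez)).round(0),proj(c,pv+.05*(np.cos(a_)*ex+np.sin(a_)*ez)).round(0))
    W=cloud(c);L=np.stack([(W-pv)@ex,(W-pv)@ey,W[...,2]-.072],-1)
    m=(abs(L[...,1])<.012)&(L[...,0]>.01)&(L[...,0]<.15)&(L[...,2]>.01)&(L[...,2]<.15)
    print(n,m.sum());print(*rodang(W),sep="\n")
```

```text
t 26.0 q [-0.132  0.539  1.352 -0.008  1.538 -1.593] p [ 0.6451 -0.0441  0.2229] z [-0.283  0.03  -0.959] F [-1.29 -5.5   3.54] w 23.9 gf 41.9
('th', np.float64(0.99), 'r', np.float64(0.1658), 'close force', np.float64(0.55), 'radial', np.float64(3.6))
1.0130330474089582
top 0.8 [431. 182.] [418. 237.]
top 0.88 [432. 187.] [418. 238.]
top 0.95 [432. 192.] [418. 240.]
top 0

wrist 0.8 [255. 248.] [278. 137.]
wrist 0.88 [251. 232.] [278. 133.]
wrist 0.95 [248. 216.] [277. 130.]
wrist 1797
(np.float64(0.03), 3, np.float64(1.118), np.float64(0.999))
(np.float64(0.035), 33, np.float64(1.116), np.float64(1.017))
(np.float64(0.049), 55, np.float64(1.075), np.float64(1.003))
(np.float64(0.071), 64, np.float64(1.065), np.float64(0.987))
(np.float64(0.08), 69, np.float64(1.056), np.float64(0.987))
(np.float64(0.094), 143, np.float64(1.041), np.float64(0.982))
(np.float64(0.176), 585, np.float64(0.797), np.float64(0.777))
```

send_rows([
  [[0.0013, 0, 0.001, 0, 0, 0], [0.0026, 0, 0.002, 0, 0, 0], [0.0026, 0, 0.002, 0, 0, 0], [0.0026, 0, 0.002, 0, 0, 0]],
])

```text
clock: 26.55
position: [0.6422, -0.0438, 0.2218]
tcp_rot: [[-0.953, 0.107, -0.283], [0.103, 0.994, 0.029], [0.284, -0.001, -0.959]]
wrist_force: [-1.0, -5.6, 4.6]
gripper_width: 0.276
grip_force: 42.1
```

```bash
cat > chk.py <<'E'
from h import *
st();print(lidg());th=lidcam(cam("scene"))[0]
o=rodang(cloud(cam("wrist")));ra=np.mean([x[3] for x in o if .04<x[0]<.14])-.05
b=np.array([-.183+.174*np.cos(ra),-.013+.174*np.sin(ra)]);d=np.array([-np.cos(th),np.sin(th)]);n=np.array([np.sin(th),np.cos(th)])
print("lid",th.round(4),"rod",ra.round(3),[x[3] for x in o],"ball a",(b@d).round(4),"z",(b@n).round(4))
E
python3 chk.py
```

```text
t 26.55 q [-0.132  0.534  1.362 -0.008  1.533 -1.593] p [ 0.6422 -0.0438  0.2218] z [-0.283  0.029 -0.959] F [-0.95 -5.63  4.59] w 23.6 gf 42.1
('th', np.float64(0.971), 'r', np.float64(0.1658), 'close force', np.float64(1.33), 'radial', np.float64(4.45))
lid 0.9953 rod 0.942 [np.float64(0.956), np.float64(1.024), np.float64(1.005), np.float64(0.988), np.float64(0.987), np.float64(0.986), np.float64(0.805)] ball a 0.151 z 0.0019
```

send_rows([
  [[0.0013, 0, 0.001, 0, 0, 0], [0.0026, 0, 0.002, 0, 0, 0], [0.0026, 0, 0.002, 0, 0, 0], [0.0026, 0, 0.002, 0, 0, 0]],
])

```text
clock: 27.05
position: [0.6415, -0.0437, 0.2215]
tcp_rot: [[-0.955, 0.107, -0.276], [0.103, 0.994, 0.029], [0.278, -0.001, -0.961]]
wrist_force: [4.2, -5.4, 4.2]
gripper_width: 0.282
grip_force: 42.1
```

```bash
python3 chk.py
```

```text
t 27.05 q [-0.132  0.529  1.37  -0.008  1.525 -1.593] p [ 0.6415 -0.0437  0.2215] z [-0.276  0.029 -0.961] F [ 4.17 -5.37  4.25] w 24.1 gf 42.1
('th', np.float64(0.966), 'r', np.float64(0.1659), 'close force', np.float64(5.94), 'radial', np.float64(2.25))
lid 0.99 rod 0.951 [np.float64(0.963), np.float64(1.034), np.float64(1.015), np.float64(0.998), np.float64(0.997), np.float64(0.994), np.float64(0.811)] ball a 0.1525 z 0.0021
```

send_rows([
  [[0.0006, 0, 0.0005, 0, 0, 0], [0.0011, 0, 0.0008, 0, 0, 0], [0.0011, 0, 0.0008, 0, 0, 0], [0.0011, 0, 0.0008, 0, 0, 0]],
])

```text
clock: 27.55
position: [0.6408, -0.0437, 0.2212]
tcp_rot: [[-0.955, 0.107, -0.275], [0.104, 0.994, 0.029], [0.277, -0.001, -0.961]]
wrist_force: [3.8, -6.5, 4.7]
gripper_width: 0.282
grip_force: 42.2
```

```bash
python3 chk.py
```

```text
t 27.55 q [-0.132  0.527  1.373 -0.008  1.522 -1.593] p [ 0.6408 -0.0437  0.2212] z [-0.275  0.029 -0.961] F [ 3.83 -6.45  4.68] w 24.1 gf 42.2
('th', np.float64(0.961), 'r', np.float64(0.1659), 'close force', np.float64(5.91), 'radial', np.float64(2.72))
lid 0.9854 rod 0.962 [np.float64(0.95), np.float64(1.044), np.float64(1.025), np.float64(1.009), np.float64(1.007), np.float64(1.006), np.float64(0.819)] ball a 0.1542 z 0.0021
```

send_rows([
  [[0.0006, 0, 0.0005, 0, 0, 0], [0.0012, 0, 0.0009, 0, 0, 0], [0.0012, 0, 0.0009, 0, 0, 0], [0.0012, 0, 0.0009, 0, 0, 0]],
])

```text
clock: 28.05
position: [0.6407, -0.0436, 0.2211]
tcp_rot: [[-0.956, 0.107, -0.272], [0.104, 0.994, 0.028], [0.273, -0.001, -0.962]]
wrist_force: [7.9, -6.1, 5.0]
gripper_width: 0.276
grip_force: 42.1
```

```bash
python3 chk.py
```

```text
t 28.05 q [-0.132  0.524  1.376 -0.008  1.517 -1.594] p [ 0.6407 -0.0436  0.2211] z [-0.272  0.028 -0.962] F [ 7.91 -6.13  5.05] w 23.6 gf 42.1
('th', np.float64(0.96), 'r', np.float64(0.1658), 'close force', np.float64(9.78), 'radial', np.float64(1.54))
lid 0.9852 rod 0.964 [np.float64(0.939), np.float64(1.05), np.float64(1.029), np.float64(1.011), np.float64(1.008), np.float64(1.006), np.float64(0.822)] ball a 0.1545 z 0.002
```

The ball is home and pressed at roughly 10 N or more on the rod. I'll relieve, open and withdraw.

send_rows([
  [[0, 0, 0, 0, 0, 0], [0, 0, 0, 0, 0, 0], [-0.0008, 0, -0.0006, 0, 0, 0], [-0.0016, 0, -0.0012, 0, 0, 0], [-0.0016, 0, -0.0012, 0, 0, 0]],
])

```text
clock: 28.65
position: [0.6407, -0.0437, 0.2212]
tcp_rot: [[-0.955, 0.107, -0.277], [0.104, 0.994, 0.029], [0.278, -0.001, -0.961]]
wrist_force: [2.3, -7.5, 5.4]
gripper_width: 0.279
grip_force: 42.3
```

send_rows([
  [[0, 0, 0, 0, 0, 0], [0, 0, 0, 0, 0, 0], [0, 0, 0, 0, 0, 0], [0, 0, 0, 0, 0, 0], [0, 0, 0, 0, 0, 0], [0, 0, 0, 0, 0, 0]],
], grip=0.07)

```text
clock: 29.25
position: [0.6371, -0.0416, 0.2185]
tcp_rot: [[-0.952, 0.107, -0.286], [0.102, 0.994, 0.032], [0.288, 0.002, -0.958]]
wrist_force: [0.3, 0.6, -0.5]
gripper_width: 0.817
grip_force: 0.0
```

```bash
python3 chk.py
```

```text
t 29.25 q [-0.131  0.53   1.377 -0.005  1.528 -1.593] p [ 0.6371 -0.0416  0.2185] z [-0.286  0.032 -0.958] F [ 0.29  0.61 -0.53] w 69.8 gf 0.0
('th', np.float64(0.934), 'r', np.float64(0.1647), 'close force', np.float64(-0.01), 'radial', np.float64(-0.57))
lid 0.9862 rod 0.961 [np.float64(0.998), np.float64(1.038), np.float64(1.025), np.float64(1.01), np.float64(1.006), np.float64(1.004), np.float64(0.778)] ball a 0.1541 z 0.002
```

send_rows([
  [[0, 0, -0.01, 0, 0, 0], [0, 0, -0.03, 0, 0, 0], [0, 0, -0.06, 0, 0, 0], [0, 0, -0.1, 0, 0, 0], [0, 0, -0.14, 0, 0, 0], [0, 0, -0.18, 0, 0, 0], [0, 0, -0.2, 0, 0, 0], [0, 0, -0.2, 0, 0, 0]],
])

```text
clock: 30.15
position: [0.6963, -0.0486, 0.4157]
tcp_rot: [[-0.955, 0.107, -0.277], [0.103, 0.994, 0.031], [0.279, 0.001, -0.96]]
wrist_force: [-0.5, -0.6, 0.1]
gripper_width: 0.817
grip_force: 0.0
```

```bash
python3 chk.py; python3 -c "
from h import *
a=cam('wrist')[0]['frame'];b=cam('scene')[0]['frame'];cv2.imwrite('pics/fin.png',np.vstack([a[:,:],b])[:,:])
im=cv2.imread('pics/fin.png');cv2.imwrite('pics/fin.png',cv2.resize(im,None,fx=.75,fy=.75))"
```

```text
t 30.15 q [-0.13   0.564  0.94  -0.005  1.92  -1.594] p [ 0.6963 -0.0486  0.4157] z [-0.277  0.031 -0.96 ] F [-0.52 -0.62  0.14] w 69.8 gf 0.0
('th', np.float64(1.324), 'r', np.float64(0.3486), 'close force', np.float64(-0.45), 'radial', np.float64(0.31))
lid 0.9859 rod 0.976 [np.float64(0.99), np.float64(1.066), np.float64(1.034), np.float64(1.02), np.float64(1.025), np.float64(0.795)] ball a 0.1566 z 0.0011
```

View pics/fin.png

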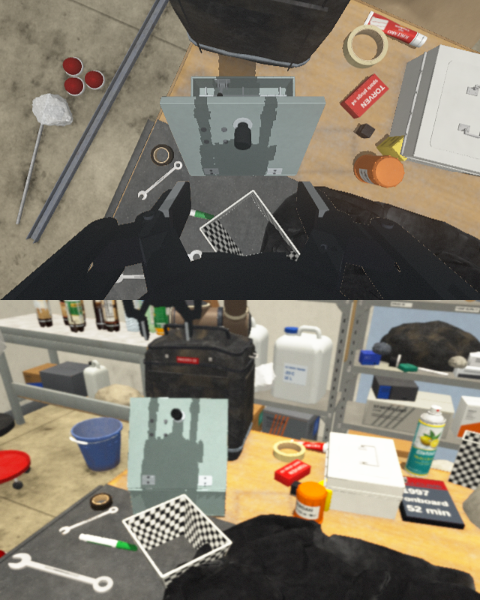

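The final view shows the lid standing propped at 0.986 rad, the gripper clear of it and the bystanders in place. The lid and rod angles fit the ball being in the hole; on the plate's face the rod would read about 1.06, not 0.96. I'm handing in.

```bash
python3 -c "
from h import *
print(bot.sign_off())"
```

```text
the job is handed in; nothing more can be done
None
```

The lid stands propped on the rod at about 0.986 rad, with the ball in the socket hole after a press I estimate at 10–14 N on the rod; the job is handed in after about 30 s, but the sign-off returned no verdict.

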